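Refill a spring-pusher lane with a medicine carton

ROBOT

A 6-joint arm with a two-finger parallel gripper is mounted at the origin on the work surface. World frame = base frame: x ahead of the robot, y to its left, z up, the work surface at z = 0. Lengths are in m, angles in rad, forces in N, time in s.
With the tool pointing down it reaches from about 0.4 to 0.825 m from the base axis. Payload 7 kg.
Tool frame: the origin (TCP) lies between the finger pads; the fingertips stand 22 mm ahead of it and the grasp point (between the pads) lies 3 mm ahead of it; z points along the fingers, y is the direction in which the jaws open and shut (so a half turn about z gives the same grasp; the last joint's range is limited). The gripper opens to 88 mm and grips with 3 to 60 N. Pads are 19 mm wide; open, the fingers measure 130 mm over their backs; the gripper's body (78 mm by 193 mm) begins 47 mm behind the grasp point.
Start: joints at [1.634, 0.359, 0.012, 0, -1.224, -0.288], TCP at [0.15, 0.658, 0.249] pointing down, gripper open.
Joint ranges: [-3.07, 3.07], [-1.43, 2.12], [-1.02, 1.25], [-3.03, 1.67], [-3.05, -0], [-3.03, 3.03]. Speed limits (rad/s): [2.39, 2.39, 3.01, 3.14, 3.14, 3.14].

INTERFACE

Orientations are given as [roll, pitch, yaw] about the fixed x, y, z axes, in that order (R = Rz(yaw) Ry(pitch) Rx(roll)).
In Python, from station import arm, optics gives the robot as it stands. The module is installed in compiled form; this text tells all that it offers.
- The arm moves only by the tool jog_arm, never from a script. Its argument "motion" is a list that holds one entry, the list of rows, each a list of 7 numbers: the shift along the tool's x, y, z in m, then the turn, a rotation vector about the tool's x, y, z in degrees, then the finger opening in m, from 0 to 0.0876. In form: [[[x, y, z, rx, ry, rz, grip], ...]]. A call has 1 to 8 rows; each row is the pose to reach, as a shift and turn from the pose measured when the call began, along the tool's axes at that moment; what a row does not reach only later rows make up. A row lasts 1/10 s, in which the tool goes at most 50 mm and 8.59 degrees, less where a joint would pass 70% of its speed; a pose out of reach is approached as far as the arm can. A call with a gripper value outside its range is refused whole. The fingers move at their own pace and stop on an object; "newtons" is the grip in N (left out, the last holds). Time passes only in rows, so rows that repeat a pose let the fingers close. It gives the time, the measured TCP pose, the force and the opening at its end, in the units of the state.
- arm.get_state(): the state, without advancing time (a new reading comes with each control period).
- optics.grab_frame(name): name is "side" or "top" or "wrist"; returns the picture (420x560x3 uint8, red, green, blue); there is no depth.
- optics.camera_model(name): a dict with "mtx" (3x3 intrinsics, pixels), "D" ([k1, k2, p1, p2, k3] as OpenCV has them; the pictures are not rectified), "R" (3x3) and "t" (3): a world point X has camera coordinates R X + t; the wrist camera has in their place "mount" (4x4, takes a point from camera to tool coordinates, whose origin is the TCP and whose axes are the flange's). Camera axes: x right, y down, z forward; pixel columns grow to the right and rows downward; lengths in m; the calibration is good to about 2 mm. A picture is of the moment at which its call begins: read the wrist's pose just before it. camera_model takes no time and is no camera call.
- arm.job_done(): hands the job in, once; it reports no verdict.
The state is a dict: "t": time; "q": joint angles; "qd": joint speeds; "joint_efforts": joint torques, N m; "eef_pos": TCP position; "ee_rot": TCP orientation; "force": force on the tool from outside, world axes, zero at the start; "moment": the same for the moment, N m; "width": finger opening in m.
Only numpy, scipy, OpenCV 4.12 (cv2) and the standard library are available. Lean on these libraries where they do the work, as an engineer would, in place of code of your own. Each camera call takes 0.05 s, during which the arm holds its last target.

TASK

Refill the empty spring-pusher tray with the white carton that lies flat on the bench: stand the carton on end in the lane, broad faces to the front lip and the pusher, by pressing the pusher back with it and setting it down behind the lip. Then let the spring bring the pusher and carton forward slowly, never snapping, until the carton rests squarely against the lip, and let go. Do not crush the carton or disturb the bottle, jar and packet.

Things in the scene. Friction and masses are not known exactly. Their poses are not given: they have to be found in the camera images.
- carton_center (a point): Centre of the loose plain white carton, a rigid box, 90 to 180 g. Its x runs along its 60 mm width, y along its 90 mm height, z along its 35 mm thickness. It starts lying flat on the bench (z up). It is alike on both sides and both ends: either end may be up, either broad face in front.
- lane (a point): Empty, wider one of two grey trays fixed to the bench (the narrow one is full, 89 mm tall). Point: middle of lane width, on its floor (5 mm above bench), at the inner face of the front lip. x runs back from lip to pusher, z up. Lane 68 mm wide, 190 long; side walls 20 mm, lip 22 mm above the floor, lip 8 mm thick. Seated carton: centre at x 17.5, y 0, z 45 mm here.
- pusher (a joint): Travel (m) of the black pusher back along the lane, 0 to 0.12. Its plate is 60 mm wide, from 2 to 64 mm above the lane floor; at 0 its front face is 10 mm behind the lip's inner face, and with the carton between them it reads 0.025. A spring drives it forward with about 4 N at 0 and 0.6 N more per 10 mm, hardly damped: let go, it snaps forward.
- bottle_mid (a point): Half-way up a white plastic bottle, 56 mm across, 110 mm tall, standing loose on the bench; leave it alone.
- jar_mid (a point): Half-way up an amber jar, 48 mm across, 65 mm tall, standing loose; leave it alone.
- packet_mid (a point): Centre of a flat brown cardboard packet, 50 x 110 x 22 mm, lying loose; leave it alone.
There are look-alikes about, which are no part of the job. Leave any brown or green look-alike of the part that bears carton_center alone.

How it is judged:
By the outcome, as a careful person would: the job done as asked, in the order asked, and still so for the second after the job is handed in, with the robot touching nothing.
It also fails if it takes over 72 s, if anything falls off the work surface, if the arm or the gripper's body presses on something with over 40 N, if the wrist force passes 120 N, or if a joint passes its speed limit or range.

## Working session

There is one attempt and no reset: what is moved stays moved. The work goes in short steps, Python scripts to look and compute and a tool call to move; the robot and the scene stay as the last step left them, time stands still between calls to the robot, and variables do not carry over. Pictures are saved under pics/ and viewed, and the job is handed in when it is done.

Besides the shell and the picture viewer there is one more tool, called after "Call:" in YAML: its name, and indented under it one key for each argument. jog_arm: Moves the arm, as the interface text tells. Its arguments: {"type":"object","properties":{"motion":{"type":"array","items":{"type":"array","items":{"type":"array","items":{"type":"number"}}}},"newtons":{"type":"number"}},"required":["motion"]}

```bash
mkdir -p pics; cat > h.py <<'E'
import numpy as np, cv2
from station import arm, optics
def grab(name,fn):
    im=optics.grab_frame(name); cv2.imwrite('pics/'+fn,im[:,:,::-1]); return im
def rays(name,px,pose=None):
    m=optics.camera_model(name); K=np.array(m['mtx']);D=np.array(m['D'])
    u=cv2.undistortPoints(np.array(px,float).reshape(-1,1,2),K,D).reshape(-1,2)
    d=np.c_[u,np.ones(len(u))]
    if 'mount' in m:
        M=np.array(m['mount']); p,R=pose
        return np.array(p)+R@M[:3,3], d@(R@M[:3,:3]).T
    R=np.array(m['R']);t=np.array(m['t'])
    return -R.T@t, d@R
def onplane(name,px,z,pose=None):
    o,d=rays(name,px,pose); s=(z-o[2])/d[:,2]; return o+s[:,None]*d
def proj(name,X):
    m=optics.camera_model(name); 
    return cv2.projectPoints(np.array(X,float).reshape(-1,3),cv2.Rodrigues(np.array(m['R']))[0],np.array(m['t'],float),np.array(m['mtx']),np.array(m['D']))[0].reshape(-1,2)
E
python3 - <<'E'
from h import *
s=arm.get_state(); print({k:np.round(v,3).tolist() for k,v in s.items()})
for n in ['side','top','wrist']: grab(n,n+'0.png')
for n in ['side','top']:
    m=optics.camera_model(n);print(n,-np.array(m['R']).T@np.array(m['t']),np.array(m['R'])[2])
print(optics.camera_model('wrist'))
E
```

```text
{'t': 0.0, 'q': [1.634, 0.359, 0.011, -0.0, -1.224, -0.288], 'qd': [0.002, 0.0, -0.001, -0.0, 0.0, -0.001], 'joint_efforts': [-0.0, -58.272, 29.305, 6.997, 0.007, -0.0], 'eef_pos': [0.15, 0.658, 0.248], 'ee_rot': [3.14, -0.0, -0.225], 'force': [-0.035, -1.126, 0.26], 'moment': [0.062, 0.035, -0.045], 'width': 0.088}
side [0.24505487 0.73142716 0.80907566] [ 0.30977084 -0.67998742 -0.66457441]
top [ 0.47183316 -0.02001759  1.13029076] [ 0.11536624  0.00307333 -0.99331827]
{'mtx': array([[348.71133514,   0.        , 268.47974732],
       [  0.        , 348.71133514, 213.54740329],
       [  0.        ,   0.        ,   1.        ]]), 'D': array([-0.0703651,  0.       ,  0.       ,  0.       ,  0.       ]), 'mount': array([[-5.36274297e-04, -9.60851672e-01, -2.77062767e-01,
         7.40723727e-02],
       [ 9.99999268e-01, -8.15701573e-04,  8.93278872e-04,
         3.59775808e-04],
       [-1.08430903e-03, -2.77062085e-01,  9.60851407e-01,
        -1.36808403e-01],
       [ 0.00000000e+00,  0.00000000e+00,  0.00000000e+00,
         1.00000000e+00]])}
```

View pics/side0.png

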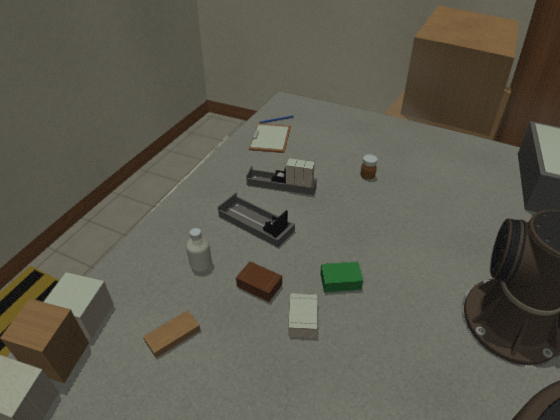

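View pics/top0.png

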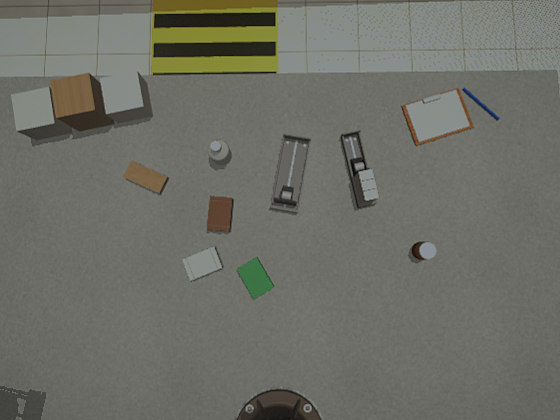

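View pics/wrist0.png

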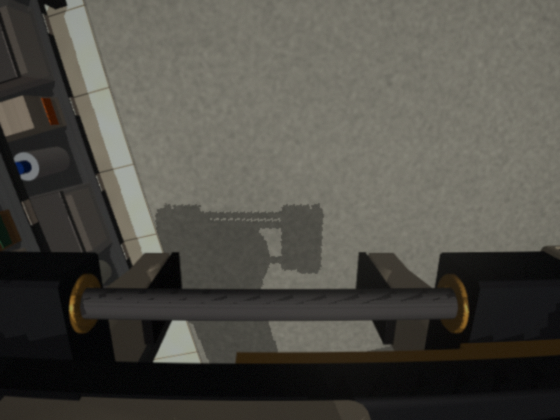

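The top view shows these candidates for the carton:
- White flat box at (202,263).
- Brown box at (220,214) and green box at (255,278), which are look-alikes.
- Two large white cubes at about (33,113) and (122,92).

Only (202,263) is a plain white flat box of the right size. The empty wider tray is at (290,172), with its pusher at the near end at (288,195). I'll confirm this in enlarged crops.

```bash
python3 - <<'E'
import cv2,numpy as np
im=cv2.imread('pics/top0.png')
a=cv2.resize(im[120:300,170:310],None,fx=4,fy=4,interpolation=cv2.INTER_CUBIC)[:, :]
cv2.imwrite('pics/crop1.png',cv2.resize(im[235:295,165:245],None,fx=6,fy=6,interpolation=cv2.INTER_CUBIC))
cv2.imwrite('pics/crop2.png',cv2.resize(im[125:220,260:320],None,fx=6,fy=6,interpolation=cv2.INTER_CUBIC))
s=cv2.imread('pics/side0.png')
cv2.imwrite('pics/crop3.png',cv2.resize(s[150:260,180:320],None,fx=5,fy=5,interpolation=cv2.INTER_CUBIC))
E
```

```text
(no output)
```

View pics/crop1.png

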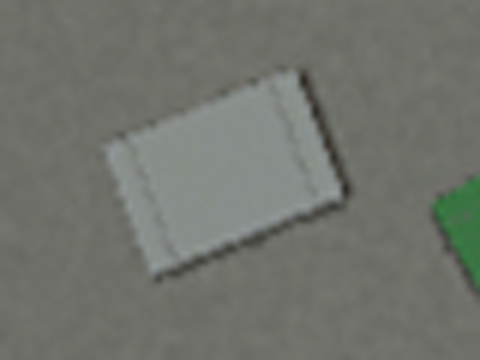

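View pics/crop2.png

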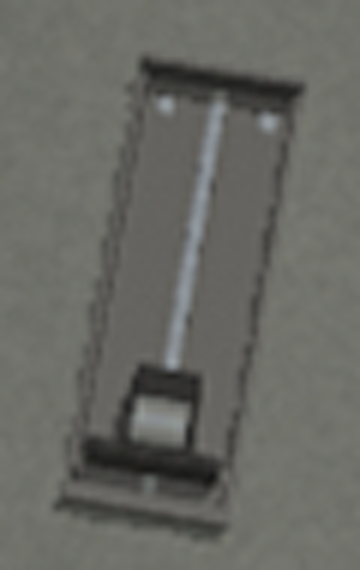

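View pics/crop3.png

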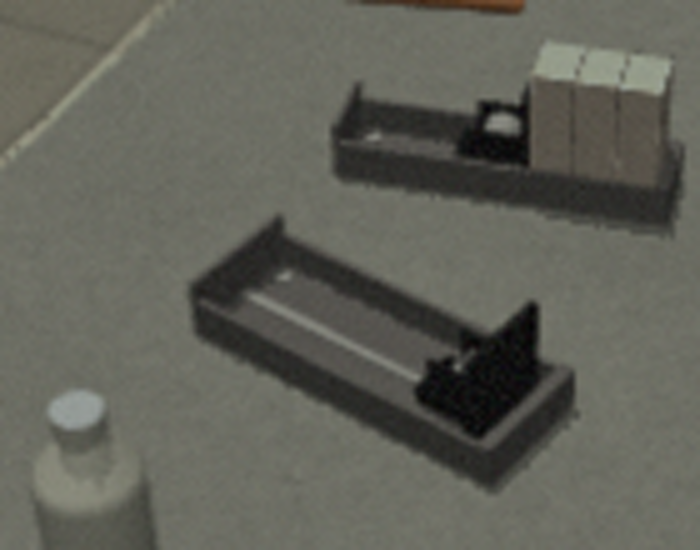

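The crop confirms the carton: a plain white box with seam lines at both ends. The wider tray is empty, its lip is on the robot side and its pusher is just behind the lip. Next I'll measure positions.

```bash
cat > meas.py <<'E'
from h import *
im=cv2.imread('pics/top0.png')
hsv=cv2.cvtColor(im,cv2.COLOR_BGR2HSV)
roi=np.zeros(im.shape[:2],np.uint8); roi[240:290,175:235]=1
g=cv2.cvtColor(im,cv2.COLOR_BGR2GRAY); print(g[263,202],g[280,180],im[263,202])
m=((g>122)&(roi>0)).astype(np.uint8)
m=cv2.morphologyEx(m,cv2.MORPH_CLOSE,np.ones((3,3),np.uint8))
m=cv2.morphologyEx(m,cv2.MORPH_OPEN,np.ones((3,3),np.uint8))
c=max(cv2.findContours(m,0,2)[0],key=cv2.contourArea)
P=onplane('top',c.reshape(-1,2),0.035)
r=cv2.minAreaRect((P[:,:2]*1000).astype(np.float32)); print('carton',r, cv2.boxPoints(r))
def pts(n,p,z): 
    print(n,np.round(onplane('top',p,z)*1000,1).tolist())
f=lambda L:[(260+(x-2.5)/6,125+(y-2.5)/6) for x,y in L]
pts('lip front top L,R',f([(58,505),(222,532)]),.027)
pts('lip back top',f([(70,488),(224,512)]),.027)
pts('back wall outer top',f([(145,60),(300,85)]),.027)
pts('plate top front L R',f([(85,462),(215,480)]),.069)
pts('slot line ends',f([(218,100),(172,368)]),.005)
pts('bottle cap',[(216,147)],.110)
pts('jar',[(424,250)],.065)
pts('packet corners',[(130,161),(168,178),(160,194),(124,177)],.022)
pts('full tray near cartons',[(361,172),(376,169),(378,195),(364,199)],.094)
E
python3 meas.py
```

```text
140 110 [139 143 136]
carton ((444.7590026855469, 195.278076171875), (59.06549835205078, 88.37358093261719), 21.6058349609375) [[401.03082 225.48573]
 [433.57166 143.32137]
 [488.48718 165.07042]
 [455.94635 247.23479]]
lip front top L,R [[584.8, 17.9, 27.0], [571.9, -54.6, 27.0]]
lip back top [[592.3, 12.5, 27.0], [580.8, -55.6, 27.0]]
back wall outer top [[786.9, -23.2, 27.0], [774.3, -93.1, 27.0]]
plate top front L R [[598.8, 4.8, 69.0], [590.4, -50.7, 69.0]]
slot line ends [[773.8, -56.7, 5.0], [649.1, -33.7, 5.0]]
bottle cap [[733.5, 147.2, 110.0]]
jar [[470.8, -375.1, 65.0]]
packet corners [[720.3, 395.0, 22.0], [672.2, 290.8, 22.0], [628.9, 311.5, 22.0], [676.5, 410.0, 22.0]]
full tray near cartons [[668.3, -216.7, 94.0], [675.5, -254.8, 94.0], [609.2, -257.3, 94.0], [599.5, -221.9, 94.0]]
```

```bash
cat >> h.py <<'E'
from scipy.spatial.transform import Rotation as Ro
def cur():
    s=arm.get_state(); r=Ro.from_euler('xyz',s['ee_rot']); return np.array(s['eef_pos']),r,s
def toolrot(yawF,tilt):
    # yawF deg: azimuth of tool x when vertical; tilt deg: + turns tool z toward azimuth yawF
    return Ro.from_euler('z',yawF,degrees=True)*Ro.from_euler('x',180,degrees=True)*Ro.from_euler('y',tilt,degrees=True)
def delta(p,r):
    p0,r0,s=cur(); d=r0.inv().apply(np.array(p)-p0); w=np.degrees((r0.inv()*r).as_rotvec())
    print('shift',np.round(d,4).tolist(),'rot',np.round(w,1).tolist(),'| t',round(s['t'],2),'pos',np.round(p0,4),'z',np.round(r0.as_matrix()[:,2],3),'q',np.round(s['q'],3),'F',np.round(s['force'],1),'w',round(s['width'],4))
E
python3 - <<'E'
from h import *
print(toolrot(-68.4,0).as_matrix().round(2), toolrot(-68.4,30).as_matrix()[:,2])
delta([.445,.195,.2],toolrot(-68.4,0))
E
```

```text
[[ 0.37 -0.93 -0.  ]
 [-0.93 -0.37 -0.  ]
 [ 0.    0.   -1.  ]] [ 0.18406228 -0.46488824 -0.8660254 ]
shift [0.3904, 0.3853, 0.0484] rot [0.1, -0.0, 55.5] | t 0.15 pos [0.1504 0.6577 0.2478] z [-0.    -0.001 -1.   ] q [ 1.634  0.359  0.011 -0.    -1.224 -0.288] F [ 0.5 -0.6  0.2] w 0.0873
```

Call:
jog_arm:
  motion:
    - [[0.39, 0.385, 0.048, 0, 0, 55.5, 0.0876], [0.39, 0.385, 0.048, 0, 0, 55.5, 0.0876], [0.39, 0.385, 0.048, 0, 0, 55.5, 0.0876], [0.39, 0.385, 0.048, 0, 0, 55.5, 0.0876], [0.39, 0.385, 0.048, 0, 0, 55.5, 0.0876], [0.39, 0.385, 0.048, 0, 0, 55.5, 0.0876], [0.39, 0.385, 0.048, 0, 0, 55.5, 0.0876], [0.39, 0.385, 0.048, 0, 0, 55.5, 0.0876]]

```text
t: 0.95
eef_pos: [0.3648, 0.3199, 0.2135]
ee_rot: [3.141, -0.001, -1.196]
force: [1.5, 1.1, 0.5]
width: 0.0877
```

```bash
python3 - <<'E'
from h import *
delta([.445,.195,.2],toolrot(-68.4,0))
E
```

```text
shift [0.1456, -0.0288, 0.0136] rot [0.0, -0.0, -0.1] | t 0.95 pos [0.3648 0.3199 0.2135] z [-0.    -0.001 -1.   ] q [ 1.127  0.072 -0.446  0.    -1.054 -0.751] F [1.5 1.1 0.5] w 0.0877
```

Call:
jog_arm:
  motion:
    - [[0.146, -0.029, 0.014, 0, 0, 0, 0.0876], [0.146, -0.029, 0.014, 0, 0, 0, 0.0876], [0.146, -0.029, 0.014, 0, 0, 0, 0.0876], [0.146, -0.029, 0.014, 0, 0, 0, 0.0876], [0.146, -0.029, 0.014, 0, 0, 0, 0.0876]]

```text
t: 1.45
eef_pos: [0.4457, 0.1933, 0.1993]
ee_rot: [3.141, -0.001, -1.199]
force: [-0.6, 0.4, 0.5]
width: 0.0874
```

```bash
python3 - <<'E'
from h import *
delta([.445,.195,.2],toolrot(-68.4,0))
p,r,s=cur(); im=grab('wrist','w1.png'); 
np.savez('w1.npz',p=p,R=r.as_matrix())
E
```

```text
shift [-0.0019, 0.0001, -0.0007] rot [0.1, -0.1, -0.3] | t 1.45 pos [0.4457 0.1933 0.1993] z [-0.001 -0.001 -1.   ] q [ 8.150e-01  8.600e-02 -4.650e-01  1.000e-03 -1.021e+00 -4.440e-01] F [-0.6  0.4  0.5] w 0.0874
```

View pics/w1.png

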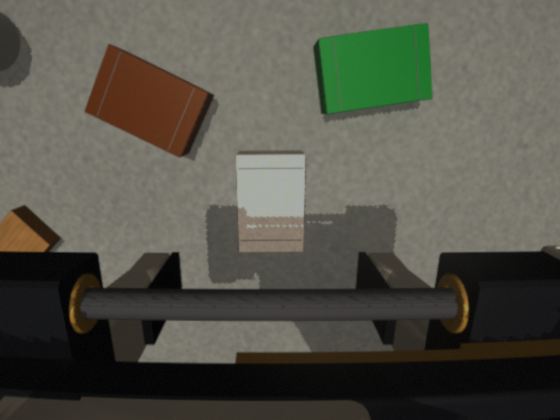

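The wrist view shows the white carton's top face with corners at (237,154), (305,154), (303,252) and (239,252), square to the jaws. The brown and green look-alikes are above it.

```bash
python3 - <<'E'
from h import *
d=np.load('w1.npz'); pose=(d['p'],d['R'])
im=cv2.imread('pics/w1.png'); 
P=onplane('wrist',[(237,154),(305,154),(303.5,252),(239,252)],.035,pose); print(P.round(4),P.mean(0))
e=[P[1]-P[0],P[2]-P[3],P[0]-P[3],P[1]-P[2]]
for v in e: print(np.linalg.norm(v),np.degrees(np.arctan2(v[1],v[0])))
# target: carton centre c; grasp 3 mm beyond centre along F (up), height 25, tilt -35
c=P.mean(0)
F=np.array([np.cos(np.radians(-68.4)),np.sin(np.radians(-68.4)),0])
r=toolrot(-68.4,-35); z=r.as_matrix()[:,2]
g=c*[1,1,0]+F*.004+[0,0,.025]
print('z',z,'TCP',g-.003*z)
delta(g-.003*z-.10*z,r)
E
```

```text
[[0.485  0.164  0.035 ]
 [0.4305 0.1428 0.035 ]
 [0.3967 0.2266 0.035 ]
 [0.4525 0.2483 0.035 ]] [0.44117027 0.19542374 0.035     ]
0.05840608117521095 -158.7304637271991
0.059933896951563564 -158.78067388441386
0.09033458453378557 -68.95294795015681
0.09039408877161284 -67.98439709113556
z [-0.21114757  0.53329788 -0.81915204] TCP [0.44327621 0.19010475 0.02745746]
shift [0.0604, 0.0033, 0.0902] rot [-0.0, -35.0, -0.2] | t 1.5 pos [0.4454 0.1943 0.1995] z [-0.    -0.001 -1.   ] q [ 8.170e-01  8.600e-02 -4.650e-01  1.000e-03 -1.021e+00 -4.440e-01] F [-0.7 -0.4  0.5] w 0.0874
```

Call:
jog_arm:
  motion:
    - [[0.06, 0.003, 0.09, 0, -35, 0, 0.0876], [0.06, 0.003, 0.09, 0, -35, 0, 0.0876], [0.06, 0.003, 0.09, 0, -35, 0, 0.0876], [0.06, 0.003, 0.09, 0, -35, 0, 0.0876], [0.06, 0.003, 0.09, 0, -35, 0, 0.0876], [0.06, 0.003, 0.09, 0, -35, 0, 0.0876], [0.06, 0.003, 0.09, 0, -35, 0, 0.0876], [0.06, 0.003, 0.09, 0, -35, 0, 0.0876]]

```text
t: 2.3
eef_pos: [0.4642, 0.1384, 0.11]
ee_rot: [3.142, 0.608, -1.195]
force: [0.0, 0.0, 0.2]
width: 0.0874
```

```bash
python3 - <<'E'
from h import *
r=toolrot(-68.4,-35)
delta([.4433,.190,.0275],r)
p,r,s=cur(); im=grab('wrist','w2.png')
E
```

```text
shift [0.0015, 0.0005, 0.0995] rot [-0.0, -0.2, -0.0] | t 2.3 pos [0.4642 0.1384 0.11  ] z [-0.21   0.531 -0.821] q [ 0.191  0.351 -0.26  -0.654 -1.176  0.511] F [0.  0.  0.2] w 0.0874
```

View pics/w2.png

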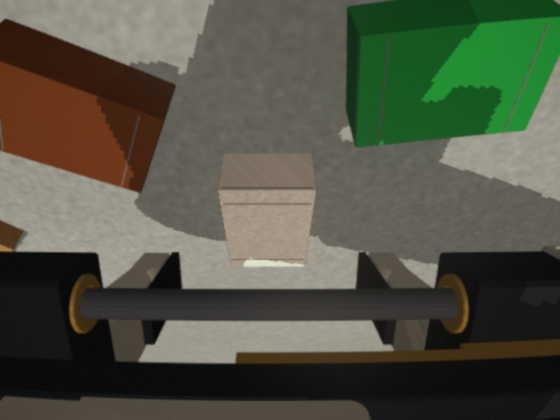

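```bash
python3 - <<'E'
from h import *
r=toolrot(-68.4,-28); z=r.as_matrix()[:,2]
F=np.array([np.cos(np.radians(-68.4)),np.sin(np.radians(-68.4)),0])
g=np.array([.4425,.1954,.025])+F*.004
delta(g-.003*z-.04*z,r)
E
```

```text
shift [-0.0029, -0.0008, 0.0597] rot [-0.0, 6.8, -0.0] | t 2.35 pos [0.464  0.1387 0.1103] z [-0.21   0.531 -0.821] q [ 0.192  0.35  -0.26  -0.654 -1.176  0.511] F [ 0.5  0.5 -0.1] w 0.0876
```

Call:
jog_arm:
  motion:
    - [[-0.003, -0.001, 0.03, 0, 6.8, 0, 0.0876], [-0.003, -0.001, 0.06, 0, 6.8, 0, 0.0876], [-0.003, -0.001, 0.06, 0, 6.8, 0, 0.0876], [-0.003, -0.001, 0.06, 0, 6.8, 0, 0.0876]]

```text
t: 2.75
eef_pos: [0.4508, 0.1746, 0.0635]
ee_rot: [-3.14, 0.489, -1.189]
force: [0.1, 0.0, 1.0]
width: 0.0878
```

```bash
python3 - <<'E'
from h import *
r=toolrot(-68.4,-28); z=r.as_matrix()[:,2]
F=np.array([np.cos(np.radians(-68.4)),np.sin(np.radians(-68.4)),0])
g=np.array([.4425,.1954,.025])+F*.004
delta(g-.003*z,r)
E
```

```text
shift [0.0018, 0.0, 0.0396] rot [0.0, 0.0, 0.2] | t 2.75 pos [0.4508 0.1746 0.0635] z [-0.174  0.436 -0.883] q [ 0.35   0.353 -0.358 -0.606 -0.969  0.409] F [0.1 0.  1. ] w 0.0878
```

Call:
jog_arm:
  motion:
    - [[0.002, 0, 0.02, 0, 0, 0, 0.0876], [0.002, 0, 0.04, 0, 0, 0, 0.0876], [0.002, 0, 0.04, 0, 0, 0, 0.0876], [0.002, 0, 0.04, 0, 0, 0, 0.0876]]

```text
t: 3.15
eef_pos: [0.4451, 0.1903, 0.0281]
ee_rot: [-3.139, 0.488, -1.188]
force: [-0.0, 0.4, 0.4]
width: 0.0875
```

Call:
jog_arm:
  motion:
    - [[0, 0, 0, 0, 0, 0, 0.056], [0, 0, 0, 0, 0, 0, 0.056], [0, 0, 0, 0, 0, 0, 0.056], [0, 0, 0, 0, 0, 0, 0.056], [0, 0, 0, 0, 0, 0, 0.056], [0, 0, 0, 0, 0, 0, 0.056]]
  newtons: 25

```text
t: 3.75
eef_pos: [0.4453, 0.1902, 0.0284]
ee_rot: [-3.139, 0.488, -1.188]
force: [-0.7, -1.8, 5.8]
width: 0.06
```

```bash
python3 - <<'E'
from h import *
delta([.443,.19,.1],toolrot(-68.4,-28))
E
```

```text
shift [-0.0342, 0.002, -0.0629] rot [0.0, -0.0, 0.3] | t 3.75 pos [0.4453 0.1902 0.0284] z [-0.173  0.436 -0.883] q [ 0.376  0.405 -0.379 -0.643 -0.898  0.444] F [-0.7 -1.8  5.8] w 0.06
```

Call:
jog_arm:
  motion:
    - [[-0.02, 0, -0.0375, 0, 0, 0, 0.056], [-0.04, 0, -0.075, 0, 0, 0, 0.056], [-0.06, 0, -0.112, 0, 0, 0, 0.056], [-0.08, 0, -0.15, 0, 0, 0, 0.056], [-0.08, 0, -0.15, 0, 0, 0, 0.056]]

```text
t: 4.25
eef_pos: [0.4475, 0.1909, 0.2042]
ee_rot: [-3.127, 0.487, -1.182]
force: [0.2, 0.2, -1.6]
width: 0.06
```

```bash
python3 - <<'E'
from h import *
delta([.45,.16,.2],toolrot(-68.4,20))
delta([.45,.12,.2],toolrot(-30,62))
E
```

```text
shift [0.028, 0.0092, -0.0102] rot [-0.7, 47.9, 0.4] | t 4.25 pos [0.4475 0.1909 0.2042] z [-0.164  0.438 -0.884] q [ 0.401  0.156 -0.256 -0.528 -1.189  0.192] F [ 0.2  0.2 -1.6] w 0.06
shift [0.0607, 0.0242, -0.0278] rot [11.6, 86.0, -40.5] | t 4.25 pos [0.4475 0.1909 0.2042] z [-0.164  0.438 -0.884] q [ 0.401  0.156 -0.256 -0.528 -1.189  0.192] F [ 0.2  0.2 -1.6] w 0.06
```

Call:
jog_arm:
  motion:
    - [[0.028, 0.009, -0.01, -0.7, 48, 0, 0.056], [0.028, 0.009, -0.01, -0.7, 48, 0, 0.056], [0.028, 0.009, -0.01, -0.7, 48, 0, 0.056], [0.028, 0.009, -0.01, -0.7, 48, 0, 0.056], [0.028, 0.009, -0.01, -0.7, 48, 0, 0.056], [0.028, 0.009, -0.01, -0.7, 48, 0, 0.056], [0.028, 0.009, -0.01, -0.7, 48, 0, 0.056], [0.028, 0.009, -0.01, -0.7, 48, 0, 0.056]]

```text
t: 5.05
eef_pos: [0.4495, 0.1605, 0.1989]
ee_rot: [3.14, -0.349, -1.185]
force: [0.6, -0.5, -1.9]
width: 0.0597
```

```bash
python3 - <<'E'
from h import *
delta([.45,.1,.2],toolrot(-40,50))
delta([.47,.05,.2],toolrot(-10.2,62))
E
```

```text
shift [0.0533, 0.0222, 0.0182] rot [16.3, 29.4, -23.1] | t 5.05 pos [0.4495 0.1605 0.1989] z [ 0.127 -0.318 -0.94 ] q [ 0.976  0.111 -0.62   0.33  -1.065 -0.785] F [ 0.6 -0.5 -1.9] w 0.0597
shift [0.1039, 0.0224, 0.0367] rot [38.8, 38.3, -44.4] | t 5.05 pos [0.4495 0.1605 0.1989] z [ 0.127 -0.318 -0.94 ] q [ 0.976  0.111 -0.62   0.33  -1.065 -0.785] F [ 0.6 -0.5 -1.9] w 0.0597
```

Call:
jog_arm:
  motion:
    - [[0.053, 0.022, 0.018, 16.3, 29.4, -23.1, 0.056], [0.053, 0.022, 0.018, 16.3, 29.4, -23.1, 0.056], [0.053, 0.022, 0.018, 16.3, 29.4, -23.1, 0.056], [0.053, 0.022, 0.018, 16.3, 29.4, -23.1, 0.056], [0.053, 0.022, 0.018, 16.3, 29.4, -23.1, 0.056], [0.053, 0.022, 0.018, 16.3, 29.4, -23.1, 0.056], [0.053, 0.022, 0.018, 16.3, 29.4, -23.1, 0.056], [0.053, 0.022, 0.018, 16.3, 29.4, -23.1, 0.056]]

```text
t: 5.85
eef_pos: [0.4643, 0.1276, 0.2256]
ee_rot: [3.101, -0.849, -0.702]
force: [-0.6, 0.0, -1.4]
width: 0.06
```

```bash
python3 - <<'E'
from h import *
delta([.47,.0,.18],toolrot(-10.2,62))
E
```

```text
shift [0.0231, 0.0898, 0.099] rot [27.0, 13.4, -16.9] | t 5.85 pos [0.4643 0.1276 0.2256] z [ 0.547 -0.515 -0.66 ] q [ 1.133  0.071 -1.016  0.946 -1.075 -1.01 ] F [-0.6  0.  -1.4] w 0.06
```

```bash
cat > kin.py <<'E'
import numpy as np
from scipy.optimize import least_squares
from scipy.spatial.transform import Rotation as Ro
Q=np.array([[1.634,.359,.011,0,-1.224,-.288],[1.127,.072,-.446,0,-1.054,-.751],[.815,.086,-.465,.001,-1.021,-.444],[.191,.351,-.26,-.654,-1.176,.511],[.35,.353,-.358,-.606,-.969,.409],[.376,.405,-.379,-.643,-.898,.444],[.401,.156,-.256,-.528,-1.189,.192],[.976,.111,-.62,.33,-1.065,-.785],[1.133,.071,-1.016,.946,-1.075,-1.01]])
P=np.array([[.1504,.6577,.2478],[.3648,.3199,.2135],[.4457,.1933,.1993],[.4642,.1384,.11],[.4508,.1746,.0635],[.4453,.1902,.0284],[.4475,.1909,.2042],[.4495,.1605,.1989],[.4643,.1276,.2256]])
E=np.array([[3.14,0,-.225],[3.141,-.001,-1.196],[3.141,-.001,-1.199],[3.142,.608,-1.195],[-3.14,.489,-1.189],[-3.139,.488,-1.188],[-3.127,.487,-1.182],[3.14,-.349,-1.185],[3.101,-.849,-.702]])
RE=Ro.from_euler('xyz',E)
def fk(q,p,s4=1,s6=1,B=Ro.identity()):
    d,h,a0,L2,L3,e,Lt,o=p
    phi=q[1]-q[2]
    r=a0+L2*np.sin(q[1])+L3*np.cos(phi)+e*np.sin(phi); z=h+L2*np.cos(q[1])-L3*np.sin(phi)+e*np.cos(phi)
    R1=Ro.from_euler('z',q[0]); W=Ro.from_euler('z',q[0])*Ro.from_euler('y',phi)*Ro.from_euler('x',s4*q[3])*Ro.from_euler('y',-q[4])*Ro.from_euler('x',s6*q[5])
    Rt=W*B
    pos=R1.apply([r,d,z])+Rt.apply([0,0,0])+W.apply([Lt,0,0])+ (Ro.from_euler('z',q[0])*Ro.from_euler('y',phi)*Ro.from_euler('x',s4*q[3])*Ro.from_euler('y',-q[4])).apply([0,0,o])
    return pos,Rt
def fit():
    best=None
    for s4 in(1,-1):
        for s6 in(1,-1):
            Ws=[fk(q,np.zeros(8),s4,s6)[1].inv()*re for q,re in zip(Q,RE)]
            B=Ro.concatenate(Ws).mean(); er=max((B.inv()*w).magnitude() for w in Ws)
            if best is None or er<best[0]: best=(er,s4,s6,B)
    er,s4,s6,B=best
    f=lambda p:np.concatenate([fk(q,p,s4,s6,B)[0]-x for q,x in zip(Q,P)]+[1e-4*p])
    s=least_squares(f,[-.19,.4,.05,.4,.4,0,.25,0])
    return er,s4,s6,B,s.x,np.abs(s.fun[:-8]).max()
M=fit()
lo=np.array([-3.07,-1.43,-1.02,-3.03,-3.05,-3.03]);hi=np.array([3.07,2.12,1.25,1.67,0,3.03])
def ik(pos,R,q0):
    er,s4,s6,B,p,_=M
    def f(q):
        x,r=fk(q,p,s4,s6,B); return np.r_[(x-pos)*5,(R.inv()*r).as_rotvec()]
    s=least_squares(f,np.clip(q0,lo+.01,hi-.01),bounds=(lo,hi)); return s.x,np.abs(s.fun).max()
if __name__=='__main__': print(M[0],M[1:3],M[4].round(3),M[5])
E
python3 kin.py
```

```text
0.0012318305277832663 (-1, -1) [-0.165  0.222  0.238  0.389  0.533 -0.019  0.175 -0.276] 0.08918690461904975
```

```bash
cat > kin2.py <<'E'
from kin import *
s4,s6,B=M[1],M[2],M[3]
def frames(q):
    e=Ro.from_euler
    R1=e('z',q[0]);R2=R1*e('y',q[1]);R3=R1*e('y',q[1]-q[2]);R4=R3*e('x',s4*q[3]);R5=R4*e('y',-q[4]);R6=R5*e('x',s6*q[5])
    return [R1,R2,R3,R4,R5,R6]
def A(q): return np.hstack([r.as_matrix() for r in frames(q)])
def learn(Q,P,lam=1e-5):
    a=np.vstack([A(q) for q in Q]+[np.eye(18)*lam]); b=np.r_[np.ravel(P)-np.tile([0,0,0.0],len(P)),np.zeros(18)]
    x=np.linalg.lstsq(a,b,rcond=None)[0]; return x,np.abs((a@x-b)[:-18]).max()
X,res=learn(Q,P,3e-3)
def ik2(pos,R,q0):
    f=lambda q:np.r_[(A(q)@X-pos)*5,(R.inv()*(frames(q)[5]*B)).as_rotvec()]
    s=least_squares(f,np.clip(q0,lo+.01,hi-.01),bounds=(lo,hi)); return s.x,np.abs(s.fun).max()
if __name__=='__main__':
    print(X.reshape(6,3).round(3),res)
    from h import toolrot
    q=Q[-1]
    for yaw in(-10.2,):
     for tilt in(30,40,50,62):
      for p in([.5,0,.2],[.55,-.02,.15],[.58,-.02,.1],[.60,-.025,.06]):
        s,e=ik2(np.array(p),toolrot(yaw,tilt),Q[7]); print(tilt,p,s.round(2),round(e,4))
E
python3 kin2.py
```

```text
[[-0.    -0.     0.198]
 [ 0.    -0.     0.603]
 [ 0.232 -0.    -0.   ]
 [ 0.232 -0.096  0.001]
 [ 0.179 -0.096  0.   ]
 [ 0.179  0.    -0.   ]] 0.0002902950438567753
30 [0.5, 0, 0.2] [ 0.49 -0.14 -1.02  0.77 -0.41  0.23] 0.0527
30 [0.55, -0.02, 0.15] [ 0.27  0.03 -1.02  1.01 -0.21  0.16] 0.0839
30 [0.58, -0.02, 0.1] [-0.01  0.16 -1.02  1.67 -0.09 -0.25] 0.1187
30 [0.6, -0.025, 0.06] [-0.01  0.26 -0.98  1.67 -0.1  -0.26] 0.1697
40 [0.5, 0, 0.2] [ 0.48 -0.15 -1.02  0.8  -0.4   0.22] 0.2033
40 [0.55, -0.02, 0.15] [ 0.25  0.02 -1.02  1.05 -0.2   0.15] 0.2375
40 [0.58, -0.02, 0.1] [ 0.04  0.15 -1.02  1.67 -0.16 -0.31] 0.2617
40 [0.6, -0.025, 0.06] [ 0.03  0.25 -0.98  1.67 -0.17 -0.32] 0.312
50 [0.5, 0, 0.2] [ 0.46 -0.16 -1.02  0.83 -0.39  0.21] 0.3536
50 [0.55, -0.02, 0.15] [ 0.23  0.01 -1.02  1.13 -0.21  0.08] 0.3896
50 [0.58, -0.02, 0.1] [ 0.11  0.16 -1.02  1.67 -0.27 -0.39] 0.3918
50 [0.6, -0.025, 0.06] [ 0.11  0.25 -0.99  1.67 -0.3  -0.42] 0.4354
62 [0.5, 0, 0.2] [ 0.46 -0.17 -1.02  0.9  -0.41  0.15] 0.5329
62 [0.55, -0.02, 0.15] [ 0.15  0.07 -1.02  1.67 -0.34 -0.44] 0.4908
62 [0.58, -0.02, 0.1] [ 0.26  0.2  -1.02  1.67 -0.51 -0.61] 0.4929
62 [0.6, -0.025, 0.06] [ 0.32  0.31 -1.01  1.67 -0.63 -0.74] 0.4745
```

```bash
cat > s.py <<'E'
from kin2 import *
from h import toolrot
rng=np.random.default_rng(0)
def glob(p,R,n=40):
    out=[]
    for _ in range(n):
        s,e=ik2(np.array(p),R,rng.uniform(lo,hi))
        if e<1e-3 and not any(np.abs(s-o).max()<.05 for o in out): out.append(s)
    return out
if __name__=='__main__':
    for F in(-10.2,169.8):
      for t in(20,35,50,62,75,90):
        for p in([.585,-.02,.09],):
            for s in glob(p,toolrot(F,t)): print(F,t,p,s.round(2))
E
python3 s.py
```

```text
-10.2 20 [0.585, -0.02, 0.09] [ 0.2   0.2  -0.97  1.08 -0.14  0.14]
-10.2 50 [0.585, -0.02, 0.09] [-0.47  0.27 -0.87 -2.64 -0.47 -1.84]
169.8 20 [0.585, -0.02, 0.09] [ 0.21  0.55 -0.06 -0.14 -1.29 -1.9 ]
169.8 35 [0.585, -0.02, 0.09] [ 0.17  0.71  0.15 -0.2  -1.6  -1.87]
169.8 50 [0.585, -0.02, 0.09] [ 0.14  0.86  0.35 -0.25 -1.89 -1.86]
169.8 62 [0.585, -0.02, 0.09] [ 0.12  0.98  0.48 -0.31 -2.11 -1.88]
169.8 75 [0.585, -0.02, 0.09] [ 0.11  1.11  0.61 -0.38 -2.33 -1.92]
169.8 90 [0.585, -0.02, 0.09] [ 0.09  1.23  0.72 -0.51 -2.57 -2.01]
```

```bash
cat > s2.py <<'E'
from s import *
q0=np.array([-.47,.27,-.87,-2.64,-.47,-1.84])
u=np.array([.984,-.177,0])
for t in(35,42,50,56,62,70):
  for x in(-.02,.01,.04,.07):
    row=[]
    for z in(.05,.08,.12,.18):
        p=np.array([.5865,-.0215,z])+u*x
        s,e=ik2(p,toolrot(-10.2,t),q0); row.append((s[[0,2,3,4,5]].round(2).tolist() if e<1e-3 else round(e,3)))
    print(t,x,row)
E
python3 s2.py
```

```text
35 -0.02 [np.float64(0.055), np.float64(0.087), np.float64(0.11), np.float64(0.123)]
35 0.01 [np.float64(0.062), np.float64(0.089), np.float64(0.105), np.float64(0.118)]
35 0.04 [np.float64(0.068), np.float64(0.091), np.float64(0.102), np.float64(0.114)]
35 0.07 [np.float64(0.074), np.float64(0.091), np.float64(0.099), np.float64(0.121)]
42 -0.02 [[-0.41, -0.78, -2.51, -0.26, -2.02], np.float64(0.019), np.float64(0.058), np.float64(0.124)]
42 0.01 [[-0.36, -0.69, -2.45, -0.19, -2.12], np.float64(0.023), np.float64(0.063), np.float64(0.119)]
42 0.04 [np.float64(0.003), np.float64(0.027), np.float64(0.068), np.float64(0.114)]
42 0.07 [np.float64(0.01), np.float64(0.035), np.float64(0.073), np.float64(0.11)]
50 -0.02 [[-0.53, -0.99, -2.73, -0.72, -1.66], [-0.5, -0.93, -2.66, -0.55, -1.78], [-0.41, -0.79, -2.45, -0.28, -2.09], np.float64(0.046)]
50 0.01 [[-0.49, -0.92, -2.75, -0.66, -1.68], [-0.47, -0.87, -2.67, -0.51, -1.8], [-0.39, -0.74, -2.46, -0.26, -2.1], np.float64(0.045)]
50 0.04 [[-0.46, -0.86, -2.75, -0.61, -1.71], [-0.44, -0.8, -2.68, -0.47, -1.82], [-0.37, -0.67, -2.45, -0.23
[... 1018 characters left out ...]
53], [-0.52, -0.99, -2.79, -1.05, -1.58], [-0.51, -0.95, -2.76, -0.87, -1.67], [-0.47, -0.84, -2.65, -0.57, -1.86]]
62 0.07 [[-0.49, -0.94, -2.83, -1.1, -1.57], [-0.49, -0.93, -2.81, -0.98, -1.61], [-0.48, -0.89, -2.77, -0.82, -1.68], [-0.45, -0.79, -2.67, -0.55, -1.85]]
70 -0.02 [np.float64(0.154), np.float64(0.124), np.float64(0.085), np.float64(0.034)]
70 0.01 [np.float64(0.098), np.float64(0.085), np.float64(0.057), np.float64(0.01)]
70 0.04 [np.float64(0.036), np.float64(0.034), np.float64(0.017), [-0.53, -0.98, -2.74, -0.97, -1.68]]
70 0.07 [[-0.51, -0.99, -2.82, -1.46, -1.49], [-0.51, -0.99, -2.82, -1.35, -1.52], [-0.51, -0.98, -2.81, -1.19, -1.58], [-0.5, -0.92, -2.76, -0.93, -1.69]]
```

The forward-leaning placement runs into the limits of joints 3 and 5. New plan: stand the carton on clear bench around (0.36, 0.36) and regrasp it with the tool vertical, which makes placing in the lane easy. I'll check that this is reachable.

```bash
cat > s3.py <<'E'
from s import *
from h import delta
q=np.array([1.133,.071,-1.016,.946,-1.075,-1.01])
wp=[([.43,.18,.22],-68.4,20),([.40,.28,.22],-100,30),([.36,.36,.2],-135,45),([.36,.36,.2],-135,62),([.36,.36,.06],-135,62),([.36,.36,.06],-135,50),([.36,.36,.2],-135,0),([.36,.36,.07],-135,0),([.5,.1,.2],180,0),([.59,-.02,.12],169.8,0),([.63,-.03,.06],169.8,0)]
for p,F,t in wp:
    q,e=ik2(np.array(p),toolrot(F,t),q); print(p,F,t,q.round(2),round(e,4))
delta(wp[0][0],toolrot(-68.4,20)); delta(wp[1][0],toolrot(-100,30))
E
python3 s3.py
```

```text
[0.43, 0.18, 0.22] -68.4 20 [ 1.04  0.08 -0.59  0.3  -1.14 -0.82] 0.0
[0.4, 0.28, 0.22] -100 30 [ 1.12  0.34 -0.26  0.14 -1.48 -1.34] 0.0
[0.36, 0.36, 0.2] -135 45 [ 1.04  0.6   0.13 -0.18 -1.86 -1.8 ] 0.0
[0.36, 0.36, 0.2] -135 62 [ 1.01  0.77  0.27 -0.24 -2.12 -1.81] 0.0
[0.36, 0.36, 0.06] -135 62 [ 1.02  0.92  0.21 -0.22 -1.92 -1.75] 0.0
[0.36, 0.36, 0.06] -135 50 [ 1.03  0.8   0.09 -0.19 -1.72 -1.76] 0.0
[0.36, 0.36, 0.2] -135 0 [ 1.17  0.12 -0.42  0.   -1.03 -1.96] 0.0
[0.36, 0.36, 0.07] -135 0 [ 1.17  0.28 -0.58  0.   -0.71 -1.96] 0.0
[0.5, 0.1, 0.2] 180 0 [ 0.58  0.13 -0.42  0.   -1.03 -2.15] 0.0
[0.59, -0.02, 0.12] 169.8 0 [ 0.3   0.33 -0.35  0.   -0.89 -2.05] 0.0
[0.63, -0.03, 0.06] 169.8 0 [ 0.26  0.46 -0.31  0.   -0.8  -2.01] 0.0
shift [-0.0439, -0.0161, -0.042] rot [-13.8, -28.5, 22.9] | t 5.85 pos [0.4643 0.1276 0.2256] z [ 0.547 -0.515 -0.66 ] q [ 1.133  0.071 -1.016  0.946 -1.075 -1.01 ] F [-0.6  0.  -1.4] w 0.06
shift [-0.1017, -0.0704, -0.1099] rot [-35.9, -17.8, 46.0] | t 5.85 pos [0.4643 0.1276 0.2256] z [ 0.547 -0.515 -0.66 ] q [ 1.133  0.071 -1.016  0.946 -1.075 -1.01 ] F [-0.6  0.  -1.4] w 0.06
```

Call:
jog_arm:
  motion:
    - [[-0.044, -0.016, -0.042, -13.8, -28.5, 22.9, 0.056], [-0.044, -0.016, -0.042, -13.8, -28.5, 22.9, 0.056], [-0.044, -0.016, -0.042, -13.8, -28.5, 22.9, 0.056], [-0.044, -0.016, -0.042, -13.8, -28.5, 22.9, 0.056], [-0.044, -0.016, -0.042, -13.8, -28.5, 22.9, 0.056], [-0.044, -0.016, -0.042, -13.8, -28.5, 22.9, 0.056]]

```text
t: 6.45
eef_pos: [0.4306, 0.1796, 0.2206]
ee_rot: [-3.14, -0.344, -1.2]
force: [0.5, 0.3, -0.9]
width: 0.0603
```

```bash
python3 - <<'E'
from h import *
delta([.40,.28,.22],toolrot(-100,30))
E
```

```text
shift [-0.0988, -0.0079, -0.0347] rot [-13.3, 10.0, 28.4] | t 6.45 pos [0.4306 0.1796 0.2206] z [ 0.124 -0.314 -0.941] q [ 1.034  0.081 -0.586  0.299 -1.137 -0.822] F [ 0.5  0.3 -0.9] w 0.0603
```

Call:
jog_arm:
  motion:
    - [[-0.099, -0.008, -0.035, -13.3, 10, 28.4, 0.056], [-0.099, -0.008, -0.035, -13.3, 10, 28.4, 0.056], [-0.099, -0.008, -0.035, -13.3, 10, 28.4, 0.056], [-0.099, -0.008, -0.035, -13.3, 10, 28.4, 0.056], [-0.099, -0.008, -0.035, -13.3, 10, 28.4, 0.056], [-0.099, -0.008, -0.035, -13.3, 10, 28.4, 0.056]]

```text
t: 7.05
eef_pos: [0.4, 0.2797, 0.2194]
ee_rot: [3.14, -0.524, -1.743]
force: [-0.3, 0.0, -2.0]
width: 0.0595
```

```bash
python3 - <<'E'
from h import *
delta([.36,.36,.2],toolrot(-135,50))
E
```

```text
shift [-0.0723, 0.0531, -0.0193] rot [-22.6, 19.3, 27.1] | t 7.05 pos [0.4    0.2797 0.2194] z [-0.087 -0.493 -0.866] q [ 1.121  0.337 -0.259  0.137 -1.483 -1.341] F [-0.3  0.  -2. ] w 0.0595
```

Call:
jog_arm:
  motion:
    - [[-0.072, 0.053, -0.019, -22.6, 19.3, 27.1, 0.056], [-0.072, 0.053, -0.019, -22.6, 19.3, 27.1, 0.056], [-0.072, 0.053, -0.019, -22.6, 19.3, 27.1, 0.056], [-0.072, 0.053, -0.019, -22.6, 19.3, 27.1, 0.056], [-0.072, 0.053, -0.019, -22.6, 19.3, 27.1, 0.056], [-0.072, 0.053, -0.019, -22.6, 19.3, 27.1, 0.056], [-0.072, 0.053, -0.019, -22.6, 19.3, 27.1, 0.056]]

```text
t: 7.75
eef_pos: [0.3603, 0.3588, 0.2]
ee_rot: [-3.141, -0.87, -2.355]
force: [-0.0, -0.1, -0.5]
width: 0.0595
```

```bash
python3 - <<'E'
from h import *
delta([.36,.36,.13],toolrot(-135,62))
E
```

```text
shift [-0.0539, 0.0011, 0.0447] rot [-0.1, 12.1, 0.1] | t 7.75 pos [0.3603 0.3588 0.2   ] z [-0.54  -0.542 -0.645] q [ 1.028  0.65   0.169 -0.197 -1.938 -1.799] F [-0.  -0.1 -0.5] w 0.0595
```

Call:
jog_arm:
  motion:
    - [[-0.018, 0, 0.015, 0, 6, 0, 0.056], [-0.054, 0.001, 0.045, 0, 12, 0, 0.056], [-0.054, 0.001, 0.045, 0, 12, 0, 0.056], [-0.054, 0.001, 0.045, 0, 12, 0, 0.056]]

```text
t: 8.15
eef_pos: [0.3589, 0.3589, 0.1266]
ee_rot: [-3.137, -1.087, -2.356]
force: [1.2, 0.1, 0.9]
width: 0.06
```

```bash
python3 - <<'E'
from h import *
delta([.36,.36,.06],toolrot(-135,62))
p,r,s=cur(); grab('side','s4.png'); grab('wrist','w4.png')
im=cv2.imread('pics/s4.png')
p0=proj('side',[p])[0].astype(int); print(p0)
y0=max(p0[1]-70,0); x0=max(p0[0]-70,0)
cv2.imwrite('pics/s4c.png',cv2.resize(im[y0:y0+140,x0:x0+160],None,fx=4,fy=4,interpolation=cv2.INTER_CUBIC))
E
```

```text
shift [-0.0597, 0.0001, 0.0296] rot [-0.3, -0.3, 0.0] | t 8.15 pos [0.3589 0.3589 0.1266] z [-0.622 -0.629 -0.465] q [ 1.017  0.845  0.219 -0.221 -2.011 -1.775] F [1.2 0.1 0.9] w 0.06
[312 364]
```

View pics/s4c.png

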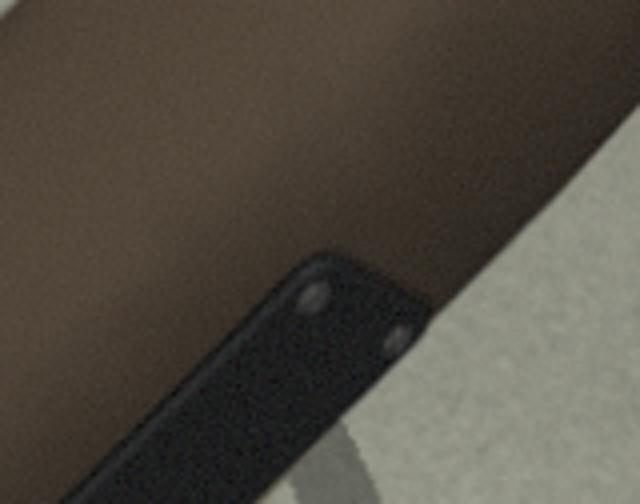

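View pics/w4.png

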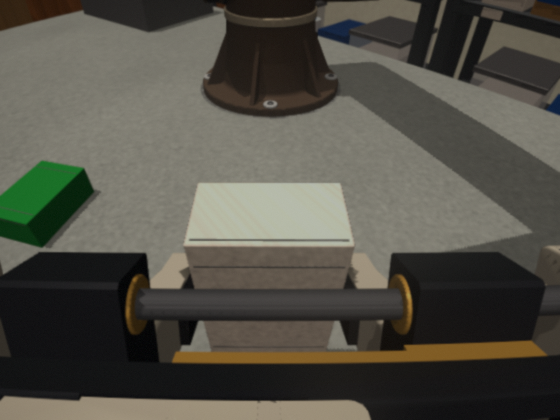

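Wrist view: the carton is held upright, with its top face at (190–350, 184–240). The arm blocks the side view. I'll lower until the force shows contact.

Call:
jog_arm:
  motion:
    - [[-0.02, 0, 0.01, 0, 0, 0, 0.056], [-0.04, 0, 0.02, 0, 0, 0, 0.056], [-0.0615, 0, 0.0305, 0, 0, 0, 0.056], [-0.0615, 0, 0.0305, 0, 0, 0, 0.056], [-0.0615, 0, 0.0305, 0, 0, 0, 0.056]]

```text
t: 8.75
eef_pos: [0.3641, 0.3646, 0.0719]
ee_rot: [3.137, -1.058, -2.346]
force: [-0.3, -0.1, -1.0]
width: 0.0598
```

```bash
python3 - <<'E'
from h import *
delta([.358,.359,.0515],toolrot(-135,62))
E
```

```text
shift [-0.0137, 0.0004, 0.0172] rot [-0.2, 1.4, 0.3] | t 8.75 pos [0.3641 0.3646 0.0719] z [-0.613 -0.619 -0.491] q [ 1.017  0.901  0.212 -0.21  -1.921 -1.754] F [-0.3 -0.1 -1. ] w 0.0598
```

Call:
jog_arm:
  motion:
    - [[-0.01, 0, 0.012, 0, 1.4, 0, 0.056], [-0.01, 0, 0.012, 0, 1.4, 0, 0.056], [-0.01, 0, 0.012, 0, 1.4, 0, 0.056]]

```text
t: 9.05
eef_pos: [0.3603, 0.3607, 0.0579]
ee_rot: [3.136, -1.082, -2.345]
force: [-0.5, 0.4, -1.6]
width: 0.06
```

```bash
python3 - <<'E'
from h import *
delta([.358,.359,.0515],toolrot(-135,62))
E
```

```text
shift [-0.0044, 0.0004, 0.0055] rot [-0.2, 0.0, 0.3] | t 9.05 pos [0.3603 0.3607 0.0579] z [-0.621 -0.627 -0.47 ] q [ 1.017  0.925  0.206 -0.213 -1.915 -1.749] F [-0.5  0.4 -1.6] w 0.06
```

Call:
jog_arm:
  motion:
    - [[-0.0018, 0, 0.0009, 0, 0, 0, 0.056], [-0.0035, 0, 0.0019, 0, 0, 0, 0.056], [-0.0044, 0, 0.0024, 0, 0, 0, 0.056], [-0.0044, 0, 0.0024, 0, 0, 0, 0.056]]

```text
t: 9.45
eef_pos: [0.3602, 0.3606, 0.0525]
ee_rot: [3.137, -1.082, -2.346]
force: [1.0, 0.1, -2.2]
width: 0.0599
```

Call:
jog_arm:
  motion:
    - [[-0.0009, 0, 0.0005, 0, 0, 0, 0.056], [-0.0009, 0, 0.0005, 0, 0, 0, 0.056]]

```text
t: 9.65
eef_pos: [0.3601, 0.3605, 0.0514]
ee_rot: [3.137, -1.083, -2.346]
force: [-0.1, 0.2, -1.8]
width: 0.0596
```

Call:
jog_arm:
  motion:
    - [[-0.0009, 0, 0.0005, 0, 0, 0, 0.056], [-0.0009, 0, 0.0005, 0, 0, 0, 0.056]]

```text
t: 9.85
eef_pos: [0.3602, 0.3605, 0.0513]
ee_rot: [3.137, -1.083, -2.345]
force: [0.5, 0.9, 5.8]
width: 0.0601
```

Call:
jog_arm:
  motion:
    - [[0, 0, 0, 0, 0, 0, 0.07], [0, 0, 0, 0, 0, 0, 0.082], [0, 0, 0, 0, 0, 0, 0.0876], [0, 0, 0, 0, 0, 0, 0.0876], [0, 0, 0, 0, 0, 0, 0.0876]]

```text
t: 10.35
eef_pos: [0.3602, 0.3605, 0.0511]
ee_rot: [3.137, -1.084, -2.345]
force: [0.8, -0.0, 0.4]
width: 0.0872
```

Call:
jog_arm:
  motion:
    - [[0, 0, -0.02, 0, 0, 0, 0.0876], [0, 0, -0.04, 0, 0, 0, 0.0876], [0, 0, -0.065, 0, 0, 0, 0.0876], [0, 0, -0.09, 0, 0, 0, 0.0876], [0, 0, -0.09, 0, 0, 0, 0.0876]]

```text
t: 10.85
eef_pos: [0.4179, 0.4184, 0.0941]
ee_rot: [3.137, -1.08, -2.345]
force: [-0.3, -0.4, 0.5]
width: 0.0877
```

```bash
python3 - <<'E'
from h import *
delta([.36,.36,.2],toolrot(-135,20))
p,r,s=cur(); np.savez('w5.npz',p=p,R=r.as_matrix()); grab('wrist','w5.png')
E
```

```text
shift [0.1321, 0.0005, 0.0227] rot [-0.2, -41.9, 0.4] | t 10.85 pos [0.4179 0.4184 0.0941] z [-0.62  -0.627 -0.471] q [ 0.996  0.992  0.471 -0.211 -2.111 -1.776] F [-0.3 -0.4  0.5] w 0.0877
```

View pics/w5.png

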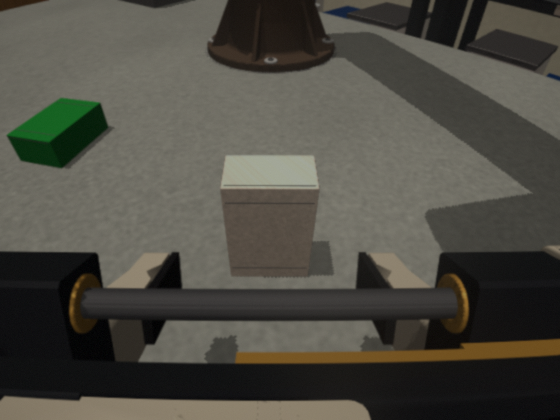

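The carton stands on end, with top-face corners at (226,157), (315,157), (318,187) and (222,187). Next I'll locate it and go above it with the tool vertical.

```bash
python3 - <<'E'
from h import *
d=np.load('w5.npz'); pose=(d['p'],d['R'])
P=onplane('wrist',[(226,157),(315,157),(318,187),(222,187)],.09,pose); print(P.round(4),P.mean(0))
for a,b in((0,1),(3,2)): v=P[b]-P[a]; print(np.linalg.norm(v),np.degrees(np.arctan2(v[1],v[0])))
delta([.40,.40,.25],toolrot(-135,35))
E
```

```text
[[0.3613 0.3211 0.09  ]
 [0.3188 0.3628 0.09  ]
 [0.3417 0.3842 0.09  ]
 [0.383  0.3436 0.09  ]] [0.35119602 0.35292358 0.09      ]
0.05957588843837623 135.53170052969284
0.057972089970390064 135.49772142394357
shift [0.1498, -0.0, -0.0522] rot [-0.2, -27.0, 0.4] | t 10.9 pos [0.4168 0.4176 0.0933] z [-0.621 -0.627 -0.47 ] q [ 0.997  0.992  0.467 -0.212 -2.109 -1.776] F [-0.9 -0.5 -0.5] w 0.0874
```

Call:
jog_arm:
  motion:
    - [[0.03, 0, -0.015, 0, -5, 0, 0.0876], [0.07, 0, -0.03, 0, -13, 0, 0.0876], [0.11, 0, -0.04, 0, -20, 0, 0.0876], [0.15, 0, -0.052, 0, -27, 0, 0.0876], [0.15, 0, -0.052, 0, -27, 0, 0.0876], [0.15, 0, -0.052, 0, -27, 0, 0.0876]]

```text
t: 11.5
eef_pos: [0.399, 0.3994, 0.2533]
ee_rot: [3.136, -0.605, -2.346]
force: [-0.5, 0.4, -1.2]
width: 0.0875
```

```bash
python3 - <<'E'
from h import *
delta([.352,.353,.2],toolrot(-134.6,0))
E
```

```text
shift [0.024, 0.0007, 0.0814] rot [0.2, -34.7, 0.1] | t 11.5 pos [0.399  0.3994 0.2533] z [-0.402 -0.402 -0.822] q [ 1.036  0.542  0.232 -0.147 -1.848 -1.81 ] F [-0.5  0.4 -1.2] w 0.0875
```

Call:
jog_arm:
  motion:
    - [[0.024, 0.001, 0.081, 0, -34.7, 0, 0.0876], [0.024, 0.001, 0.081, 0, -34.7, 0, 0.0876], [0.024, 0.001, 0.081, 0, -34.7, 0, 0.0876], [0.024, 0.001, 0.081, 0, -34.7, 0, 0.0876], [0.024, 0.001, 0.081, 0, -34.7, 0, 0.0876], [0.024, 0.001, 0.081, 0, -34.7, 0, 0.0876]]

```text
t: 12.1
eef_pos: [0.3504, 0.3514, 0.1993]
ee_rot: [3.138, -0.001, -2.349]
force: [-0.3, 0.8, 0.4]
width: 0.0875
```

```bash
python3 - <<'E'
from h import *
p,r,s=cur(); np.savez('w6.npz',p=p,R=r.as_matrix()); grab('wrist','w6.png'); delta([.352,.353,.06],toolrot(-134.6,0))
E
```

```text
shift [-0.0014, -0.0007, 0.1394] rot [0.2, -0.1, 0.0] | t 12.15 pos [0.3511 0.3524 0.1994] z [-0.004  0.001 -1.   ] q [ 1.18   0.107 -0.439 -0.005 -1.026 -1.955] F [-0.3  0.9 -0.1] w 0.0876
```

View pics/w6.png

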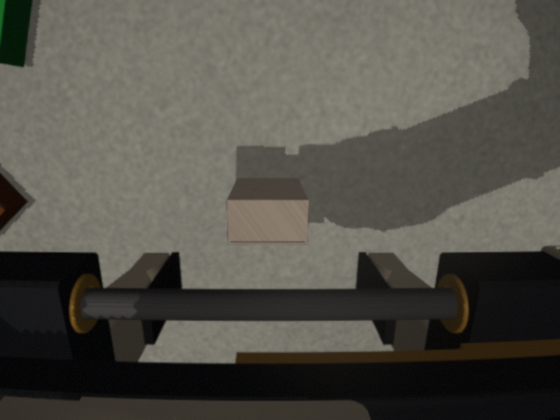

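```bash
python3 - <<'E'
from h import *
d=np.load('w6.npz'); pose=(d['p'],d['R'])
P=onplane('wrist',[(228,199),(307,199),(308,242),(228,242)],.09,pose); c=P.mean(0); print(P.round(4),c)
for a,b in((0,1),(3,2),(3,0)): v=P[b]-P[a]; print(np.linalg.norm(v),np.degrees(np.arctan2(v[1],v[0])))
delta([c[0],c[1],.058],toolrot(-134.6,0))
E
```

```text
[[0.3597 0.3199 0.09  ]
 [0.3189 0.3602 0.09  ]
 [0.341  0.3852 0.09  ]
 [0.3838 0.3428 0.09  ]] [0.35088219 0.35202171 0.09      ]
0.057378256225683676 135.3563433741685
0.06022203260332521 135.32918524413822
0.03326120461298396 -136.43357681661436
shift [0.0, -0.0006, 0.1414] rot [0.2, -0.1, 0.0] | t 12.15 pos [0.3511 0.3524 0.1994] z [-0.004  0.001 -1.   ] q [ 1.18   0.107 -0.439 -0.005 -1.026 -1.955] F [-0.3  0.9 -0.1] w 0.0876
```

Centred to within a millimetre, so I'll descend and grip.

Call:
jog_arm:
  motion:
    - [[0, -0.001, 0.04, 0, 0, 0, 0.0876], [0, -0.001, 0.08, 0, 0, 0, 0.0876], [0, -0.001, 0.11, 0, 0, 0, 0.0876], [0, -0.001, 0.13, 0, 0, 0, 0.0876], [0, -0.001, 0.141, 0, 0, 0, 0.0876], [0, -0.001, 0.141, 0, 0, 0, 0.0876], [0, -0.001, 0.141, 0, 0, 0, 0.0876]]

```text
t: 12.85
eef_pos: [0.3516, 0.3522, 0.0582]
ee_rot: [3.138, -0.004, -2.349]
force: [-0.5, 0.1, -0.7]
width: 0.0877
```

```bash
python3 - <<'E'
from h import *
delta([.3509,.352,.058],toolrot(-134.6,0))
E
```

```text
shift [0.0006, 0.0003, 0.0002] rot [0.2, -0.2, 0.0] | t 12.85 pos [0.3516 0.3522 0.0582] z [-0.005 -0.    -1.   ] q [ 1.179  0.287 -0.604 -0.007 -0.682 -1.951] F [-0.5  0.1 -0.7] w 0.0877
```

Call:
jog_arm:
  motion:
    - [[0, 0, 0, 0.2, -0.2, 0, 0.07], [0, 0, 0, 0.2, -0.2, 0, 0.062], [0, 0, 0, 0.2, -0.2, 0, 0.056], [0, 0, 0, 0.2, -0.2, 0, 0.056], [0, 0, 0, 0.2, -0.2, 0, 0.056], [0, 0, 0, 0.2, -0.2, 0, 0.056], [0, 0, 0, 0.2, -0.2, 0, 0.056]]
  newtons: 25

```text
t: 13.55
eef_pos: [0.3516, 0.3524, 0.0588]
ee_rot: [-3.142, 0.001, -2.348]
force: [-1.0, -1.2, 5.7]
width: 0.0599
```

Call:
jog_arm:
  motion:
    - [[0, 0, -0.03, 0, 0, 0, 0.056], [0, 0, -0.07, 0, 0, 0, 0.056], [0, 0, -0.11, 0, 0, 0, 0.056], [0, 0, -0.15, 0, 0, 0, 0.056], [0, 0, -0.15, 0, 0, 0, 0.056]]

```text
t: 14.05
eef_pos: [0.3531, 0.3547, 0.2143]
ee_rot: [3.14, 0.01, -2.348]
force: [-0.4, 1.2, -2.6]
width: 0.0605
```

```bash
python3 - <<'E'
from h import *
p,r,s=cur(); np.savez('w7.npz',p=p,R=r.as_matrix()); grab('wrist','w7.png')
delta([.49,.12,.22],toolrot(175,0))
E
```

```text
shift [0.0697, -0.2621, -0.0096] rot [0.2, 0.3, 50.5] | t 14.1 pos [0.3521 0.3536 0.2113] z [ 0.003  0.005 -1.   ] q [ 1.182  0.094 -0.427  0.    -1.044 -1.96 ] F [ 0.9 -0.1 -2.2] w 0.0596
```

View pics/w7.png

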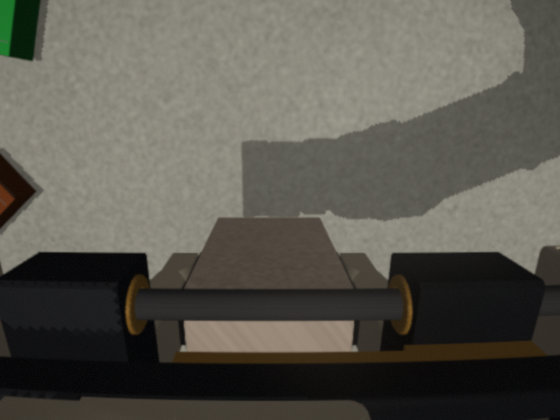

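Call:
jog_arm:
  motion:
    - [[0.07, -0.262, -0.01, 0, 0, 50.5, 0.056], [0.07, -0.262, -0.01, 0, 0, 50.5, 0.056], [0.07, -0.262, -0.01, 0, 0, 50.5, 0.056], [0.07, -0.262, -0.01, 0, 0, 50.5, 0.056], [0.07, -0.262, -0.01, 0, 0, 50.5, 0.056], [0.07, -0.262, -0.01, 0, 0, 50.5, 0.056], [0.07, -0.262, -0.01, 0, 0, 50.5, 0.056], [0.07, -0.262, -0.01, 0, 0, 50.5, 0.056]]

```text
t: 14.9
eef_pos: [0.4891, 0.119, 0.2189]
ee_rot: [3.137, -0.0, 3.053]
force: [-0.7, -0.5, -2.0]
width: 0.0601
```

```bash
python3 - <<'E'
from h import *
delta([.60,-.024,.24],toolrot(169.8,0))
E
```

```text
shift [-0.1231, -0.1325, -0.0217] rot [0.2, -0.0, 5.1] | t 14.9 pos [0.4891 0.119  0.2189] z [ 0.     0.004 -1.   ] q [ 0.627  0.097 -0.402 -0.004 -1.069 -2.285] F [-0.7 -0.5 -2. ] w 0.0601
```

Call:
jog_arm:
  motion:
    - [[-0.123, -0.132, -0.022, 0, 0, 5.1, 0.056], [-0.123, -0.132, -0.022, 0, 0, 5.1, 0.056], [-0.123, -0.132, -0.022, 0, 0, 5.1, 0.056], [-0.123, -0.132, -0.022, 0, 0, 5.1, 0.056], [-0.123, -0.132, -0.022, 0, 0, 5.1, 0.056], [-0.123, -0.132, -0.022, 0, 0, 5.1, 0.056], [-0.123, -0.132, -0.022, 0, 0, 5.1, 0.056]]

```text
t: 15.6
eef_pos: [0.5991, -0.0222, 0.2395]
ee_rot: [3.137, -0.002, 2.966]
force: [0.1, -0.1, -1.6]
width: 0.0595
```

```bash
python3 - <<'E'
from h import *
p,r,s=cur(); np.savez('w8.npz',p=p,R=r.as_matrix()); im=grab('wrist','w8.png')
delta([.60,-.024,.24],toolrot(169.8,0)); im2=grab('side','s8.png')
E
```

```text
shift [-0.0011, -0.0017, -0.0001] rot [0.2, -0.1, 0.1] | t 15.65 pos [ 0.5992 -0.0221  0.2399] z [-0.001  0.004 -1.   ] q [ 0.286  0.242 -0.171 -0.005 -1.157 -2.03 ] F [-0.1 -0.1 -1.8] w 0.0601
```

View pics/w8.png

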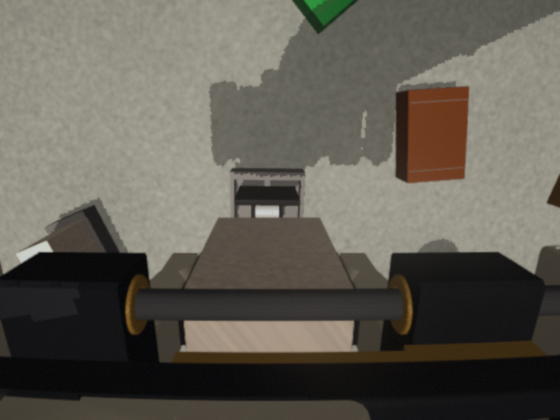

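View pics/s8.png

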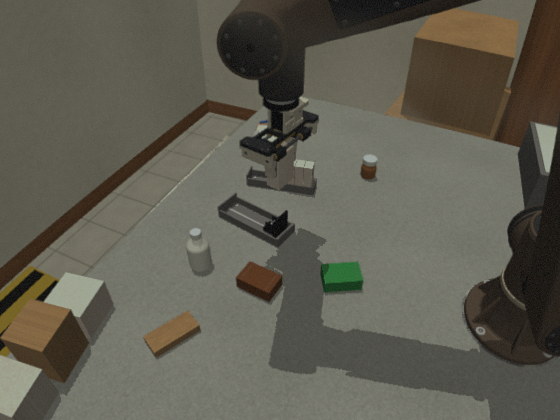

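```bash
python3 - <<'E'
import cv2
im=cv2.imread('pics/w8.png')
cv2.imwrite('pics/w8c.png',cv2.resize(im[160:225,220:320],None,fx=8,fy=8,interpolation=cv2.INTER_CUBIC))
E
```

```text
(no output)
```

View pics/w8c.png

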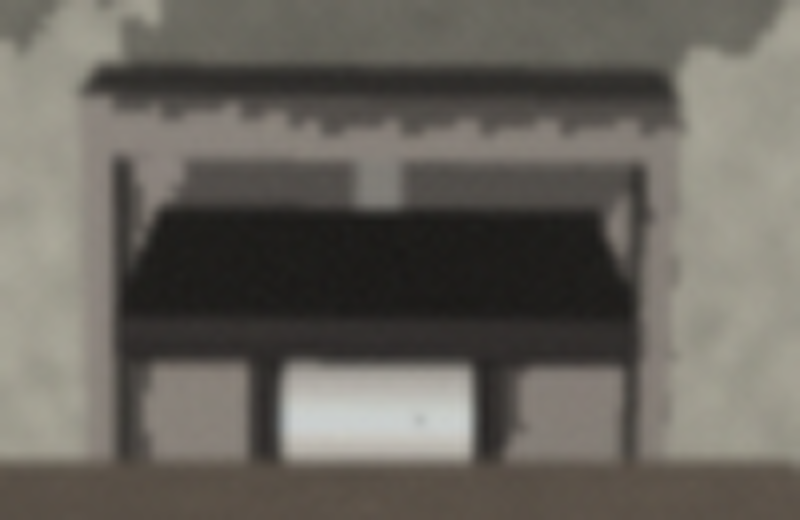

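```bash
python3 - <<'E'
from h import *
d=np.load('w8.npz'); pose=(d['p'],d['R'])
f=lambda L:[(220+(x-3.5)/8,160+(y-3.5)/8) for x,y in L]
def show(n,L,z):
    P=onplane('wrist',f(L),z,pose); m=P.mean(0); print(n,(P*1000).round(1).tolist(),'mid',(m*1000).round(1))
    if len(P)==2:
        v=P[1]-P[0]; print('   len',np.linalg.norm(v)*1e3,'ang',np.degrees(np.arctan2(v[1],v[0])))
    return m
a=show('lip inner',[(115,157),(645,157)],.026)
show('lip outer',[(82,92),(675,97)],.027)
show('plate front top',[(122,318),(635,318)],.069)
show('wall inner L',[(115,157),(118,460)],.025)
show('wall inner R',[(645,165),(632,460)],.025)
show('walls at 440',[(117,440),(634,440)],.025)
E
```

```text
lip inner [[581.8, -54.7, 26.0], [593.6, 11.7, 26.0]] mid [587.7 -21.5  26. ]
   len 67.4395500318747 ang 79.86570093950681
lip outer [[572.7, -57.0, 27.0], [586.5, 16.5, 27.0]] mid [579.6 -20.2  27. ]
   len 74.81412316015265 ang 79.38194831044385
plate front top [[593.1, -52.1, 69.0], [603.3, 5.1, 69.0]] mid [598.2 -23.5  69. ]
   len 58.16640453444922 ang 79.85662192441636
wall inner L [[581.9, -54.8, 25.0], [621.5, -62.6, 25.0]] mid [601.7 -58.7  25. ]
   len 40.31716762521 ang -11.061123016369471
wall inner R [[594.9, 11.6, 25.0], [633.4, 4.0, 25.0]] mid [614.1   7.8  25. ]
   len 39.303485048384545 ang -11.193978077246511
walls at 440 [[618.8, -62.1, 25.0], [630.8, 4.6, 25.0]] mid [624.8 -28.7  25. ]
   len 67.83774182980956 ang 79.84990804831546
```

```bash
cat >> h.py <<'E'
O=np.array([.5875,-.0215,0]); U=np.array([np.cos(np.radians(-10.2)),np.sin(np.radians(-10.2)),0])
LR=toolrot(169.8,0)
def L(x,z): 
    delta(O+U*x+[0,0,z],LR)
    p=cur()[0]; V=np.array([-U[1],U[0],0]); print('lane x,y mm',((p-O)@U*1e3).round(2),((p-O)@V*1e3).round(2))
E
python3 - <<'E'
from h import *
L(-.014,.12)
E
```

```text
shift [0.0256, -0.0019, 0.1202] rot [0.3, -0.1, 0.1] | t 15.7 pos [ 0.5993 -0.0221  0.2401] z [-0.     0.005 -1.   ] q [ 0.286  0.242 -0.171 -0.005 -1.157 -2.03 ] F [ 0.4  0.2 -2.1] w 0.0599
lane x,y mm 11.73 1.46
```

Call:
jog_arm:
  motion:
    - [[0.026, -0.002, 0, 0.3, 0, 0, 0.056], [0.026, -0.002, 0.03, 0.3, 0, 0, 0.056], [0.026, -0.002, 0.06, 0.3, 0, 0, 0.056], [0.026, -0.002, 0.09, 0.3, 0, 0, 0.056], [0.026, -0.002, 0.12, 0.3, 0, 0, 0.056], [0.026, -0.002, 0.12, 0.3, 0, 0, 0.056], [0.026, -0.002, 0.12, 0.3, 0, 0, 0.056]]
  newtons: 35

```text
t: 16.4
eef_pos: [0.5734, -0.0185, 0.1208]
ee_rot: [-3.14, -0.001, 2.968]
force: [-0.3, -0.1, -1.2]
width: 0.0603
```

```bash
python3 - <<'E'
from h import *
L(-.014,.0905); p,r,s=cur(); np.savez('w9.npz',p=p,R=r.as_matrix()); grab('wrist','w9.png'); im=grab('side','s9.png')
c=cv2.imread('pics/s9.png'); cv2.imwrite('pics/s9c.png',cv2.resize(c[100:260,190:350],None,fx=4,fy=4,interpolation=cv2.INTER_CUBIC)[:600])
E
```

```text
shift [-0.0005, -0.0004, 0.0303] rot [-0.1, -0.1, 0.2] | t 16.4 pos [ 0.5734 -0.0185  0.1208] z [-0.001 -0.001 -1.   ] q [ 3.090e-01  3.100e-01 -3.800e-01  1.000e-03 -8.830e-01 -2.054e+00] F [-0.3 -0.1 -1.2] w 0.0603
lane x,y mm -14.44 0.46
```

View pics/s9c.png

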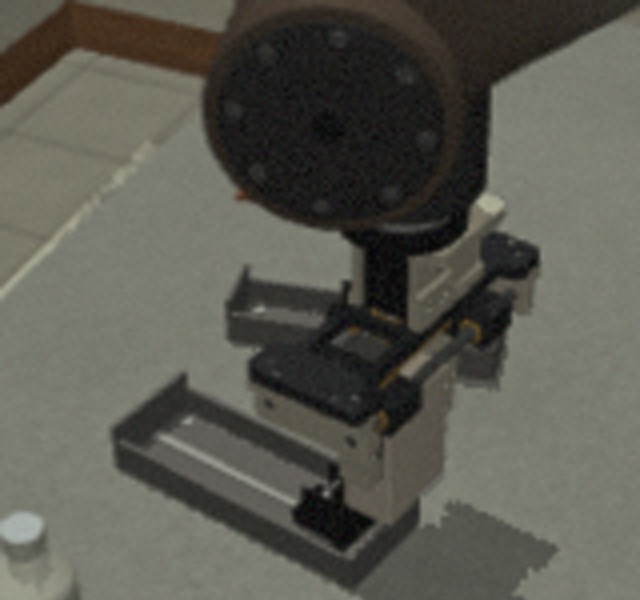

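View pics/w9.png

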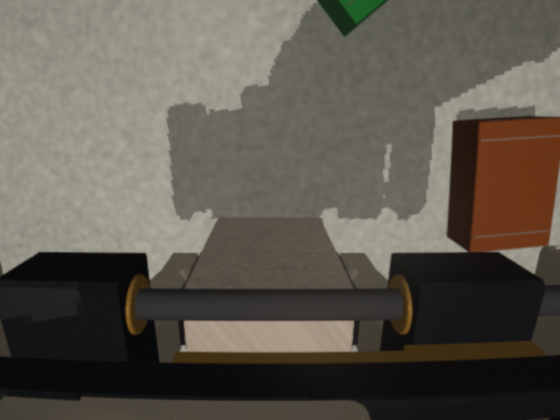

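The side view shows the carton upright in the gripper, just in front of the pusher plate and above the lip. I'll lower it, still above the lip, then press back.

Call:
jog_arm:
  motion:
    - [[0, 0, 0.01, 0, 0, 0.2, 0.056], [0, 0, 0.02, 0, 0, 0.2, 0.056], [0, 0, 0.03, 0, 0, 0.2, 0.056], [0, 0, 0.03, 0, 0, 0.2, 0.056], [0, 0, 0.03, 0, 0, 0.2, 0.056]]

```text
t: 17.0
eef_pos: [0.5743, -0.0186, 0.0917]
ee_rot: [-3.141, 0.001, 2.964]
force: [-0.1, -0.2, -1.2]
width: 0.06
```

Call:
jog_arm:
  motion:
    - [[-0.004, 0, 0, 0, 0, 0, 0.056], [-0.008, 0, 0, 0, 0, 0, 0.056], [-0.012, 0, 0, 0, 0, 0, 0.056], [-0.014, 0, 0, 0, 0, 0, 0.056], [-0.016, 0, 0, 0, 0, 0, 0.056], [-0.018, 0, 0, 0, 0, 0, 0.056]]

```text
t: 17.6
eef_pos: [0.5917, -0.022, 0.0915]
ee_rot: [-3.141, -0.0, 2.964]
force: [-3.9, 0.7, 1.7]
width: 0.0598
```

```bash
python3 - <<'E'
from h import *
L(.032,.0905)
E
```

```text
shift [-0.0278, -0.0002, 0.001] rot [-0.1, -0.0, -0.0] | t 17.6 pos [ 0.5917 -0.022   0.0915] z [-0.    -0.001 -1.   ] q [ 2.930e-01  3.700e-01 -3.690e-01  1.000e-03 -8.320e-01 -2.043e+00] F [-3.9  0.7  1.7] w 0.0598
lane x,y mm 4.17 0.25
```

```bash
python3 - <<'E'
from h import *
grab('wrist','w10.png'); im=grab('side','s10.png'); print(arm.get_state()['force'],arm.get_state()['moment'])
c=cv2.imread('pics/s10.png'); a=cv2.resize(c[170:260,210:330],None,fx=5,fy=5,interpolation=cv2.INTER_CUBIC)
cv2.imwrite('pics/s10c.png',a)
E
```

```text
[-4.85022842  1.44863069  1.108303  ] [ 0.22663394  1.76976616 -0.16198664]
```

View pics/s10c.png

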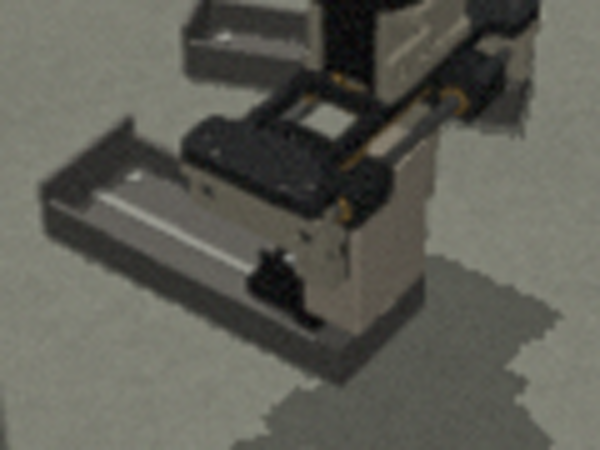

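View pics/w10.png

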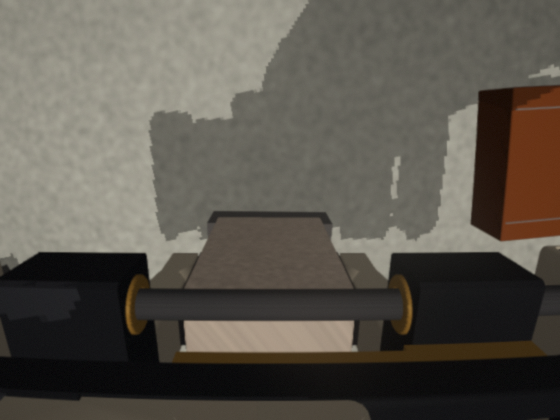

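The pusher is moving back and the carton is still upright, with its front edge at row ~217 as before. I'll continue.

Call:
jog_arm:
  motion:
    - [[-0.004, 0, 0, 0, 0, 0, 0.056], [-0.008, 0, 0, 0, 0, 0, 0.056], [-0.012, 0, 0, 0, 0, 0, 0.056], [-0.016, 0, 0, 0, 0, 0, 0.056], [-0.02, 0, 0, 0, 0, 0, 0.056], [-0.024, 0, 0, 0, 0, 0, 0.056], [-0.028, 0, 0, 0, 0, 0, 0.056], [-0.028, 0, 0, 0, 0, 0, 0.056]]

```text
t: 18.5
eef_pos: [0.619, -0.0272, 0.0913]
ee_rot: [-3.14, -0.001, 2.963]
force: [-7.3, 1.2, 1.8]
width: 0.0601
```

```bash
python3 - <<'E'
from h import *
L(.032,.064); p,r,s=cur(); np.savez('w11.npz',p=p,R=r.as_matrix());grab('wrist','w11.png')
E
```

```text
shift [-0.0, 0.0001, 0.0273] rot [-0.1, -0.1, -0.0] | t 18.5 pos [ 0.619  -0.0272  0.0913] z [-0.001 -0.001 -1.   ] q [ 2.710e-01  4.090e-01 -3.050e-01  1.000e-03 -8.580e-01 -2.021e+00] F [-7.3  1.2  1.8] w 0.0601
lane x,y mm 32.01 -0.02
```

View pics/w11.png

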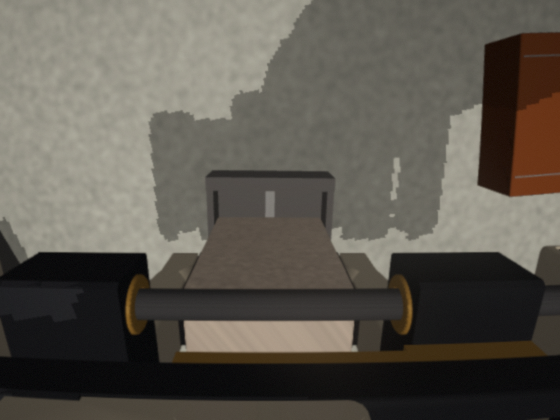

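The carton is behind the lip (inner lip edge at row ~190, carton bottom edge at row ~217) and centred between the walls (212–330). I'll lower it now.

Call:
jog_arm:
  motion:
    - [[0, 0, 0.005, 0, 0, 0, 0.056], [0, 0, 0.01, 0, 0, 0, 0.056], [0, 0, 0.015, 0, 0, 0, 0.056], [0, 0, 0.02, 0, 0, 0, 0.056], [0, 0, 0.024, 0, 0, 0, 0.056], [0, 0, 0.024, 0, 0, 0, 0.056]]

```text
t: 19.15
eef_pos: [0.6174, -0.0274, 0.0663]
ee_rot: [-3.139, -0.004, 2.963]
force: [-7.0, 0.8, -3.3]
width: 0.0601
```

```bash
python3 - <<'E'
from h import *
L(.032,.063); grab('wrist','w12.png')
E
```

```text
shift [-0.0016, 0.0005, 0.0033] rot [-0.1, -0.2, -0.0] | t 19.15 pos [ 0.6174 -0.0274  0.0663] z [-0.004 -0.001 -1.   ] q [ 0.271  0.437 -0.329  0.    -0.809 -2.021] F [-7.   0.8 -3.3] w 0.0601
lane x,y mm 30.43 -0.52
```

View pics/w12.png

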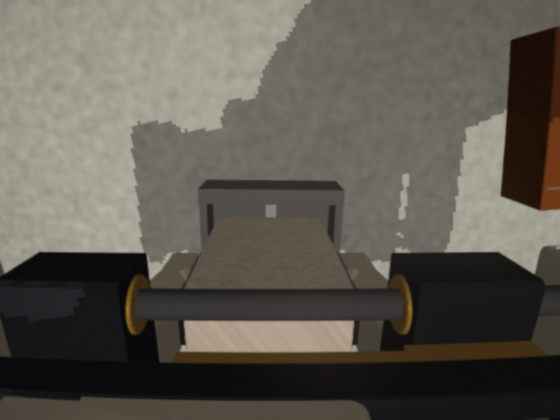

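Call:
jog_arm:
  motion:
    - [[0, 0, 0.001, 0, 0, 0, 0.056], [0, 0, 0.002, 0, 0, 0, 0.056], [0, 0, 0.002, 0, 0, 0, 0.056]]

```text
t: 19.5
eef_pos: [0.6163, -0.0276, 0.064]
ee_rot: [-3.139, -0.005, 2.962]
force: [-5.8, 0.8, 1.1]
width: 0.0599
```

Call:
jog_arm:
  motion:
    - [[0, 0, 0.001, 0, 0, 0, 0.056], [0, 0, 0.001, 0, 0, 0, 0.056]]

```text
t: 19.7
eef_pos: [0.6163, -0.0276, 0.0639]
ee_rot: [-3.139, -0.005, 2.963]
force: [-7.9, 1.1, 7.9]
width: 0.0599
```

Call:
jog_arm:
  motion:
    - [[0, 0, 0.001, 0, 0, 0, 0.056], [0, 0, 0.001, 0, 0, 0, 0.056]]

```text
t: 19.9
eef_pos: [0.6162, -0.0276, 0.0639]
ee_rot: [-3.139, -0.004, 2.963]
force: [-8.0, 0.6, 8.9]
width: 0.0599
```

```bash
python3 - <<'E'
from h import *
L(.0175,.063)
E
```

```text
shift [0.0118, 0.0009, 0.001] rot [-0.1, -0.3, -0.0] | t 19.9 pos [ 0.6162 -0.0276  0.0639] z [-0.005 -0.002 -1.   ] q [ 0.272  0.439 -0.333  0.    -0.804 -2.022] F [-8.   0.6  8.9] w 0.0599
lane x,y mm 29.32 -0.9
```

The carton is on the lane floor (Fz about 9 N at contact). I'll ease it forward with the spring following.

Call:
jog_arm:
  motion:
    - [[0.001, 0, -0.0005, 0, -0.2, 0, 0.056], [0.002, 0.0005, -0.0005, 0, -0.3, 0, 0.056], [0.003, 0.001, -0.0005, 0, -0.3, 0, 0.056], [0.004, 0.001, -0.0005, 0, -0.3, 0, 0.056], [0.005, 0.001, -0.0005, 0, -0.3, 0, 0.056], [0.006, 0.001, -0.0005, 0, -0.3, 0, 0.056], [0.007, 0.001, -0.0005, 0, -0.3, 0, 0.056], [0.008, 0.001, -0.0005, 0, -0.3, 0, 0.056]]

```text
t: 20.7
eef_pos: [0.6074, -0.0257, 0.064]
ee_rot: [-3.138, -0.001, 2.962]
force: [-5.4, -1.1, 0.3]
width: 0.0604
```

```bash
python3 - <<'E'
from h import *
L(.0175,.0635); grab('wrist','w13.png')
im=cv2.imread('pics/w13.png'); cv2.imwrite('pics/w13c.png',cv2.resize(im[170:280,180:360],None,fx=4,fy=4,interpolation=cv2.INTER_CUBIC))
E
```

```text
shift [0.0028, 0.0006, 0.0005] rot [-0.2, -0.1, -0.1] | t 20.7 pos [ 0.6074 -0.0257  0.064 ] z [-0.002 -0.003 -1.   ] q [ 0.28   0.426 -0.358  0.004 -0.79  -2.033] F [-5.4 -1.1  0.3] w 0.0604
lane x,y mm 20.3 -0.64
```

View pics/w13c.png

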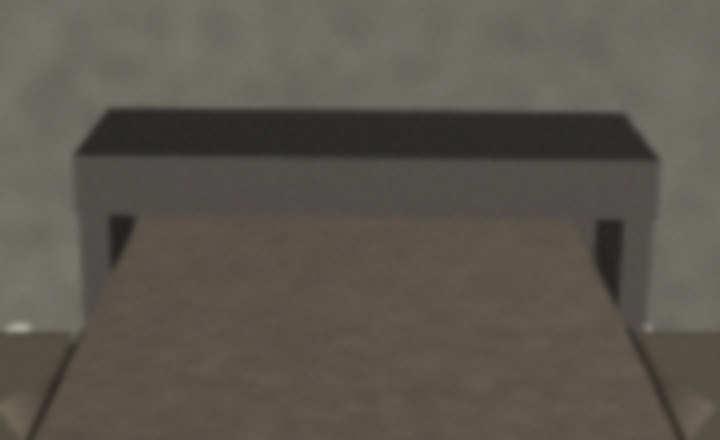

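Centred: the side gaps are ~25 px and ~28 px, and the carton is nearly at the lip. I'll creep on until the lip takes the load.

Call:
jog_arm:
  motion:
    - [[0.0005, 0, 0, 0, 0, 0, 0.056], [0.001, 0, 0, 0, 0, 0, 0.056], [0.0015, 0, 0, 0, 0, 0, 0.056], [0.0015, 0, 0, 0, 0, 0, 0.056]]

```text
t: 21.15
eef_pos: [0.6055, -0.0254, 0.0639]
ee_rot: [-3.138, -0.002, 2.962]
force: [-5.2, 0.6, 1.6]
width: 0.0599
```

Call:
jog_arm:
  motion:
    - [[0.0005, 0, 0, 0, 0, 0, 0.056], [0.001, 0, 0, 0, 0, 0, 0.056], [0.001, 0, 0, 0, 0, 0, 0.056]]

```text
t: 21.45
eef_pos: [0.6051, -0.0253, 0.064]
ee_rot: [-3.138, -0.0, 2.962]
force: [-0.3, -1.7, -3.4]
width: 0.06
```

Call:
jog_arm:
  motion:
    - [[0.0005, 0, 0, 0, 0, 0, 0.056], [0.001, 0, 0, 0, 0, 0, 0.056], [0.001, 0, 0, 0, 0, 0, 0.056]]

```text
t: 21.75
eef_pos: [0.6049, -0.0253, 0.064]
ee_rot: [-3.139, 0.001, 2.962]
force: [3.8, -4.1, -6.2]
width: 0.0599
```

```bash
python3 - <<'E'
from h import *
L(.0175,.0635)
E
```

```text
shift [0.0003, 0.0006, 0.0005] rot [-0.2, 0.1, -0.1] | t 21.75 pos [ 0.6049 -0.0253  0.064 ] z [ 0.001 -0.003 -1.   ] q [ 0.283  0.421 -0.365  0.004 -0.784 -2.036] F [ 3.8 -4.1 -6.2] w 0.0599
lane x,y mm 17.83 -0.62
```

The lip now carries the load, with the TCP at lane x 17.8 mm. I'll back off the squeeze, press lightly to the floor and ease the grip.

Call:
jog_arm:
  motion:
    - [[-0.0004, 0, 0.0005, 0, 0, 0, 0.056], [-0.0004, 0, 0.0008, 0, 0, 0, 0.056], [-0.0004, 0, 0.0008, 0, 0, 0, 0.056]]
  newtons: 10

```text
t: 22.05
eef_pos: [0.6051, -0.0253, 0.0639]
ee_rot: [-3.138, 0.001, 2.962]
force: [-3.9, -1.0, 4.9]
width: 0.06
```

Call:
jog_arm:
  motion:
    - [[0, 0, 0, 0, 0, 0, 0.056], [0, 0, 0, 0, 0, 0, 0.056], [0, 0, 0, 0, 0, 0, 0.056]]
  newtons: 3

```text
t: 22.35
eef_pos: [0.6051, -0.0252, 0.064]
ee_rot: [-3.139, 0.001, 2.963]
force: [-2.3, -1.6, 1.0]
width: 0.0601
```

Call:
jog_arm:
  motion:
    - [[0, 0, 0, 0, 0, 0, 0.061], [0, 0, 0, 0, 0, 0, 0.062], [0, 0, 0, 0, 0, 0, 0.064], [0, 0, 0, 0, 0, 0, 0.066]]

```text
t: 22.75
eef_pos: [0.6053, -0.0251, 0.0641]
ee_rot: [-3.139, 0.001, 2.963]
force: [0.5, -0.2, -0.0]
width: 0.0654
```

```bash
python3 - <<'E'
from h import *
L(.0175,.0635); grab('wrist','w14.png')
E
```

```text
shift [0.0007, 0.0004, 0.0006] rot [-0.2, 0.1, -0.0] | t 22.75 pos [ 0.6053 -0.0251  0.0641] z [ 0.001 -0.003 -1.   ] q [ 0.283  0.422 -0.365  0.004 -0.784 -2.035] F [ 0.5 -0.2 -0. ] w 0.0654
lane x,y mm 18.18 -0.38
```

View pics/w14.png

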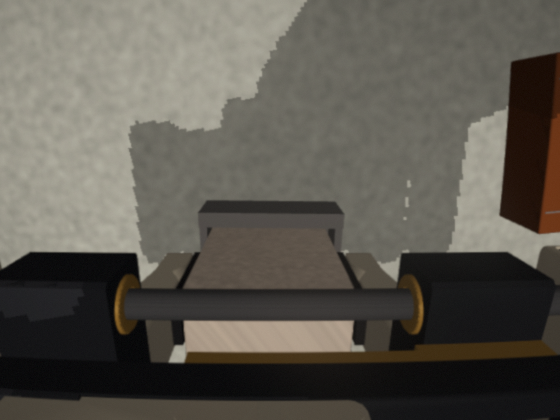

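The carton stands against the lip on its own, with zero force on the tool. I'll open to 82 mm and lift straight up. The fingers clear the walls.

Call:
jog_arm:
  motion:
    - [[0, 0, 0, 0, 0, 0, 0.07], [0, 0, 0, 0, 0, 0, 0.076], [0, 0, 0, 0, 0, 0, 0.082], [0, 0, 0, 0, 0, 0, 0.082]]

```text
t: 23.2
eef_pos: [0.6052, -0.0251, 0.064]
ee_rot: [-3.139, 0.001, 2.963]
force: [-0.0, -0.7, -0.4]
width: 0.081
```

Call:
jog_arm:
  motion:
    - [[0, 0, -0.02, 0, 0, 0, 0.082], [0, 0, -0.04, 0, 0, 0, 0.082], [0, 0, -0.07, 0, 0, 0, 0.082], [0, 0, -0.1, 0, 0, 0, 0.082], [0, 0, -0.14, 0, 0, 0, 0.082], [0, 0, -0.18, 0, 0, 0, 0.082], [0, 0, -0.18, 0, 0, 0, 0.082]]

```text
t: 23.9
eef_pos: [0.608, -0.0245, 0.2506]
ee_rot: [-3.141, 0.011, 2.964]
force: [0.6, 0.3, 0.2]
width: 0.0822
```

```bash
python3 - <<'E'
from h import *
L(.0175,.25); p,r,s=cur(); np.savez('w15.npz',p=p,R=r.as_matrix()); grab('wrist','w15.png'); grab('side','s15.png')
c=cv2.imread('pics/s15.png'); cv2.imwrite('pics/s15c.png',cv2.resize(c[150:270,190:340],None,fx=5,fy=5,interpolation=cv2.INTER_CUBIC))
E
```

```text
shift [0.0032, -0.0007, 0.0006] rot [-0.0, 0.6, -0.0] | t 23.9 pos [ 0.608  -0.0245  0.2506] z [ 0.011 -0.002 -1.   ] q [ 0.284  0.243 -0.149  0.006 -1.169 -2.035] F [0.6 0.3 0.2] w 0.0822
lane x,y mm 20.67 0.69
```

View pics/w15.png

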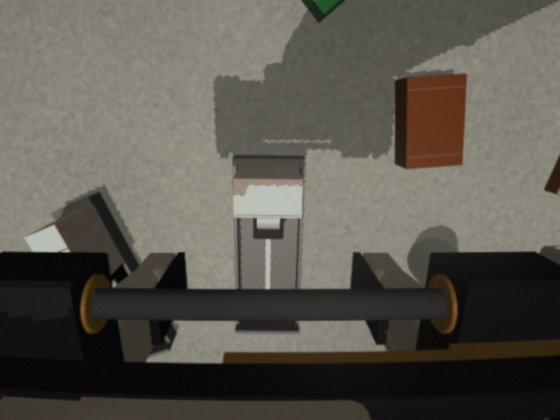

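View pics/s15c.png

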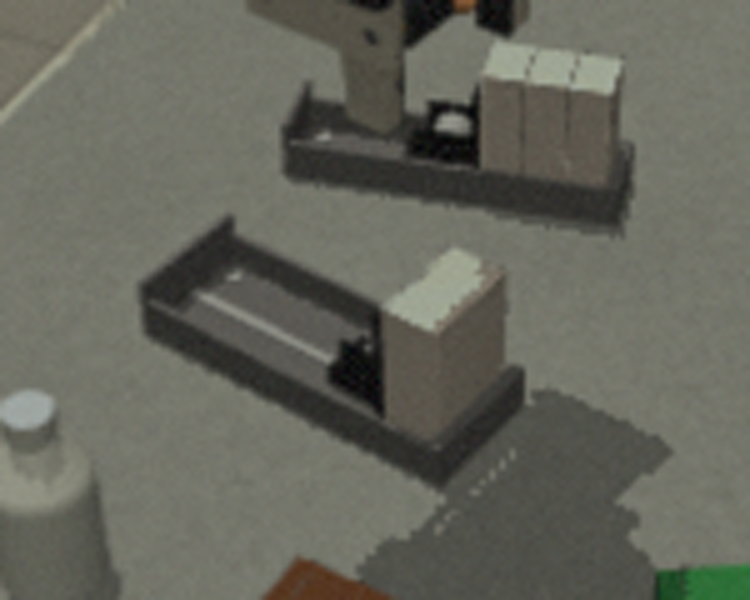

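The carton stands in the lane between lip and pusher. I'll check numerically that it sits square.

```bash
python3 - <<'E'
import cv2
im=cv2.imread('pics/w15.png')
cv2.imwrite('pics/w15c.png',cv2.resize(im[145:235,220:320],None,fx=6,fy=6,interpolation=cv2.INTER_CUBIC))
E
```

```text
(no output)
```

View pics/w15c.png

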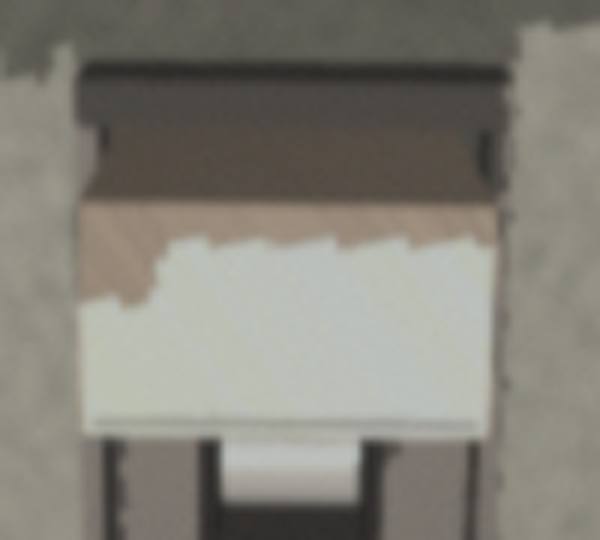

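```bash
python3 - <<'E'
from h import *
d=np.load('w15.npz'); pose=(d['p'],d['R']); V=np.array([-U[1],U[0],0])
f=lambda L:[(220+(x-2.5)/6,145+(y-2.5)/6) for x,y in L]
def ln(n,L_,z):
    P=onplane('wrist',f(L_),z,pose); print(n,[( ((q-O)@U*1e3).round(1),((q-O)@V*1e3).round(1)) for q in P])
ln('carton top FL FR BR BL',[(79,203),(497,205),(489,438),(83,436)],.095)
ln('carton front at lip top',[(112,128),(470,128)],.027)
ln('lip inner',[(100,127),(488,127)],.026)
ln('lip outer',[(78,80),(510,83)],.027)
E
```

```text
carton top FL FR BR BL [(np.float64(0.1), np.float64(-30.4)), (np.float64(0.4), np.float64(28.8)), (np.float64(34.9), np.float64(28.5)), (np.float64(34.6), np.float64(-30.8))]
carton front at lip top [(np.float64(0.0), np.float64(-31.4)), (np.float64(0.1), np.float64(30.4))]
lip inner [(np.float64(0.0), np.float64(-33.6)), (np.float64(0.0), np.float64(33.6))]
lip outer [(np.float64(-8.3), np.float64(-37.1)), (np.float64(-7.7), np.float64(37.1))]
```

The top face spans lane x 0.1–34.9 mm and y −30.5 to +29 mm, so it is upright, square and against the lip. One last look at the neighbours, then I'll hand in.

```bash
python3 - <<'E'
from h import *
a=cv2.imread('pics/side0.png').astype(int);b=cv2.imread('pics/s15.png').astype(int)
for n,(x,y,w,h) in dict(bottle=(180,225,40,50),packet=(140,308,65,50),jar=(358,150,24,32),brown=(232,258,55,42),green=(318,258,50,36)).items():
    print(n,np.abs(a-b)[y:y+h,x:x+w].mean().round(1))
s=arm.get_state(); print(s['t'],s['force'].round(1) if hasattr(s['force'],'round') else s['force'])
print(arm.job_done())
E
```

```text
bottle 7.1
packet 6.8
jar 6.7
brown 9.9
green 7.3
24.0 [-0.5  0.5 -1. ]
the job is handed in; nothing more can be done
None
```

The white carton is standing on end in the wide lane against the front lip, with the pusher behind it. The job is handed in at 24.0 s of the 72 s allowed; no verdict was reported.

**How it was done:**
- My first plan, placing it with the gripper tilted forward, ran into a joint limit.
- Instead I stood the carton on clear bench, regripped it with the tool vertical, and pressed the pusher back with it.
- I set it down behind the lip and eased it forward at about 1 mm per 0.1 s until the lip took the load. I then loosened the grip, opened the fingers and lifted away.

**Last checks:**
- **Carton pose:** the top face spans lane x 0 to 35 mm and is about 1 mm off the lane centre, so it is upright and square against the lip. Tool force was about zero after release.
- **Other objects:** side-camera patches of the bottle, jar, packet and look-alikes differ little from the first picture (mean pixel change about 7; 9.9 for the brown look-alike, which I put down to the arm's shadow). I did not measure their positions again.
- **Pusher:** I did not read its travel; I judged it only from the pictures.
- **Disagreement:** while pressing back and easing forward, the vertical force read a few newtons off what I expected (up to about 6 N). It went back to zero on release.

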